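# Seal a well plate in the hand-lever press and keep it pressed

## Task

Seal the well plate that stands in the hand-lever press. While the lever is still latched up, lay the loose pressure bar across the press, its two ends down in the two sprung forks and its flat platen above the plate, and let go of it; only then flip the safety catch fully over, clear of the lever. Finally pull the lever all the way down to its stop, so that it presses the bar onto the plate, and finish while still holding it down (it springs up when let go); do not knock over the amber bottle or the small flask behind the press.

Things in the scene. Friction and masses are not known exactly. Their poses are not given: they have to be found in the camera images.
- press: Lever press, fixed on the bench: grey base 255 x 240 x 18 mm, rear tower with two cheeks carrying the lever. Origin on the bench below the middle of the bar's seat; x points from the open front (edge at -85 mm) to the rear (+170 mm), y to its left, z up. A white well plate under a 3 mm grey sealing mat is fixed in the middle (mat top at 35 mm). Nothing is above the seat while the lever is up.
- seat (a point): Middle of the bar's seat, 51 mm above the bench, axes as the press. Two steel U-forks stand 88 mm either side along y, each 36 mm long in y: slot 18 mm wide in x, floor level with this point, walls 20 mm high, then flared to a 30 mm wide mouth at 30 mm; end plates 208 mm apart inside, 20 mm high. Forks are sprung: they hold the seated bar 8 mm clear of the mat, sink 8 mm when pressed (11 N).
- bar_mid (a point): Loose aluminium pressure bar (350 g): its centre, half-way up (19 mm above its underside). Upright rib 14 (x) x 200 (y) x 30 mm (z) along the middle of a flat platen 66 x 100 x 8 mm; 38 mm high in all. The rib's ends overhang the platen by 50 mm and go into the forks; seated, this point is 11 mm above seat. Lies platen down left or right of the press. Symmetric end for end.
- catch (a joint): Safety catch, rad: 0 = closed (its level steel bar lies across the front of the raised lever and blocks it), 1.45 = flipped fully over (bar stands up beside the lever). The lever is free from about 0.9. Turns about the press's x axis, stiff (0.04 N m), stays where it is left.
- catch_tab (a point): Point on the catch's thumb tab, 43 mm from its pivot, in the middle of the tab's thickness. At 0 the tab is an upright steel paddle 24 mm wide (press x), 7 mm thick (y), its top 13 mm above this point, on the left front of the tower. Push it to the press's left (+y): it swings over outward and down.
- catch_pivot (a point): Axis of the catch (parallel to the press's x), straight below the tab when closed, 157 mm above the bench.
- lever (a joint): Press lever, rad: 0 = up, leaning 14 degrees back; 1.815 = level, pointing to the front, at its stop. Pulled forward (press -x) and down. Springs back up if let go: about 3 N at the grip, rising to some 20 N over the last 0.11 rad, where its sprung foot presses the bar down (the bar meets the mat 0.05 rad before the stop).
- lever_grip (a point): Point to hold on the lever's T-handle: on the axis of the round black crossbar (18 mm diameter, 120 mm long, along press y), 36 mm to the right of the lever's middle. The lever's stem, 14 mm wide (y), meets the crossbar at its middle, 36 mm to the left of this point. About 277 mm above the bench when up, 97 mm when down.
- lever_pivot (a point): Point on the lever's axis (parallel to press y), level with lever_grip in y, 97 mm above the bench; the grip runs round it on an arc of radius 185 mm.
- seal_mat: The 71 x 105 x 3 mm grey rubber mat on the well plate; origin on the press base below its centre (its top 17 mm above the origin).
- bottle_amber: Amber reagent bottle with a white cap, 57 mm diameter, 114 mm high, loose, behind the press. Origin at its underside. Must stay upright.
- flask_50: Small clear conical flask, 50 mm diameter, 70 mm high, loose, behind the press to the left. Origin at its underside. Must stay upright.
Not all that is in view belongs to the job. Leave any yellow look-alike of the flask_50 alone.

How it is judged:
On the way, in this order (a step that is already met when the one before it is completed fails the run):
1. the bar lies in both forks, let go, with the lever still up and the catch still closed (x of bar_mid in the frame of seat between -0.005 and 0.005 m and y of bar_mid in the frame of seat between -0.008 and 0.008 m and z of bar_mid in the frame of seat between 0.006 and 0.015 m and angle between the y axis of bar_mid and the y axis of seat, either way round below 0.05 rad and angle between bar_mid's own z axis and vertical below 0.06 rad and contact force between the fingers and bar below 0.2 N and value of joint catch below 0.4 rad and value of joint lever below 0.15 rad), for 0.2 s.
2. the catch is flipped over, with the lever still up (value of joint catch above 1 rad and value of joint lever below 0.2 rad), for 0.1 s.
At the end, for the whole second after the job is handed in: Fingers hold the lever down (over 3 N) within 0.05 rad of its stop; catch over 0.9 rad; bar level in both forks (5 mm in x, 8 mm in y, 0.05 rad), not touched by the fingers, pressed by the lever (over 6 N) onto the mat (over 1.5 N); amber bottle and small flask upright (value of joint lever above 1.765 rad and contact force between the fingers and lever above 3 N and value of joint catch above 0.9 rad and contact force between lever and bar above 6 N and contact force between bar and seal_mat above 1.5 N and x of bar_mid in the frame of seat between -0.005 and 0.005 m and y of bar_mid in the frame of seat between -0.008 and 0.008 m and z of bar_mid in the frame of seat below 0.006 m and angle between the y axis of bar_mid and the y axis of seat, either way round below 0.05 rad and angle between bar_mid's own z axis and vertical below 0.06 rad and contact force between the fingers and bar below 0.2 N and angle between each of bottle_amber, flask_50's own z axis and vertical below 0.3 rad); the arm keeps its last pose, push and grip.
It fails at once if the amber bottle or the small flask is knocked over (angle between any of bottle_amber, flask_50's own z axis and vertical above 0.7 rad).
It also fails if it takes over 72 s, if anything falls off the work surface, if the arm or the gripper's body presses on something with over 40 N, if the wrist force passes 120 N, or if a joint passes its speed limit or range.

## Robot

A 6-joint arm with a two-finger parallel gripper is mounted at the origin on a cart in front of the work surface, level with it; the furniture and walls round the work are solid. World frame = base frame: x ahead of the robot, y to its left, z up, the work surface at z = 0. Lengths are in m, angles in rad, forces in N, time in s.
With the tool pointing down it reaches from about 0.375 to 0.975 m from the base axis. Payload 3.8 kg.
Tool frame: the origin (TCP) lies on the centre line of the jaws, within the pads' length; the fingertips stand 14 mm ahead of it and the grasp point (between the pads) lies 5 mm behind it; x points along the fingers, y is the direction in which the jaws open and shut, and the axes are right-handed (so a half turn about x gives the same grasp; the last joint's range is limited). The gripper opens to 85 mm and grips with 20 to 120 N. Pads are 22 mm wide; open, the fingers measure 114 mm over their backs; the gripper's body (76 mm by 85 mm) begins 54 mm behind the grasp point. The pads swing forward as they close: fully open they stand 13 mm farther back than shut.
Start: joints at [-1.162, 0.264, 1.604, -0, 1.274, -0.037], TCP at [0.291, -0.609, 0.245] pointing down, gripper open.
Joint ranges: [-2.63, 2.63], [-0.94, 2.18], [0.31, 2.57], [-1.31, 4.45], [0, 2.66], [-2.55, 2.55]. Speed limits (rad/s): [2.57, 2.57, 3.14, 3.14, 3.14, 3.14].

## Interface

Orientations are given as a rotation vector (axis times angle).
In Python, from workcell import bot gives the robot as it stands.
- The arm moves only by the shell command python3 -m creep 'ROWS' [FORCE]. ROWS is JSON, a list of rows, each an object with "grip": the finger opening in cm, from 0 to 8.54; "dp": the shift along the tool's x, y, z in cm, a list of three; "rotation": the turn, a rotation vector about the tool's x, y, z in rad, a list of three. A call has 1 to 5 rows; each row is the pose to reach, as a shift and turn from the pose commanded when the call began, along the tool's axes at that moment; what a row does not reach only later rows make up. A row lasts 1/12 s, in which the tool goes at most 41.7 mm and 7.16 degrees, less where a joint would pass 70% of its speed; a pose out of reach is approached as far as the arm can. A call with a gripper value outside its range is refused whole. The fingers move at their own pace and stop on an object; FORCE is the grip in N (left out, the last holds). Time passes only in rows, so rows that repeat a pose let the fingers close. It gives the time, the measured TCP pose, the force and the opening at its end, in the units of the state.
- bot.read_state(): the state, without advancing time (a new reading comes with each control period).
- bot.read_camera(name): name is "side" or "top" or "wrist"; returns (picture, depth): 400x640x3 uint8, red, green, blue; 400x640 float32, m along the optical axis (not along the pixel's ray), 0 where there is no reading.
- bot.get_calibration(name): a dict with "fx", "fy", "cx", "cy" (pixels), "rvec" (rotation vector, rad) and "tvec" (3), from world to camera coordinates, as OpenCV has them. Camera axes: x right, y down, z forward; pixel columns grow to the right and rows downward; lengths in m; the calibration is good to about 2 mm. A picture is of the moment at which its call begins: read the wrist's pose just before it. get_calibration takes no time and is no camera call; for the wrist camera it gives the pose at the moment of the call.
- bot.finish_job(): hands the job in, once; it reports no verdict.
The state is a dict: "time": time; "q": joint angles; "joint_vel": joint speeds; "joint_torque": joint torques, N m; "tool_pos": TCP position; "tcp_rot": TCP orientation; "wrist_force": force on the tool from outside, world axes, zero at the start; "torque": the same for the moment, N m; "width": opening from 0.0 (shut) to 1.0 (fully open).
Only numpy, scipy, OpenCV 4.12 (cv2) and the standard library are available. Lean on these libraries where they do the work, as an engineer would, in place of code of your own. Each camera call takes 0.05 s, during which the arm holds its last target.

## Working session

There is one attempt and no reset: what is moved stays moved. The work goes in short steps, Python scripts to look and compute and a shell command to move; the robot and the scene stay as the last step left them, time stands still between calls to the robot, and variables do not carry over. Pictures are saved under pics/ and viewed, and the job is handed in when it is done.

```bash
mkdir -p pics; ls; python3 - <<'E'
from workcell import bot
import cv2
s=bot.read_state()
for k,v in s.items(): print(k,v)
for n in ["side","top","wrist"]:
    c=bot.get_calibration(n); print(n,c)
    im,d=bot.read_camera(n)
    cv2.imwrite(f"pics/{n}0.png",im[:,:,::-1])
    import numpy as np; np.save(f"pics/{n}0.npy",d)
E
```

```text
pics
time 0.0
q [-1.16189059e+00  2.64772680e-01  1.60539756e+00  1.16729361e-05
  1.27369397e+00 -3.69124128e-02]
joint_vel [-7.96132641e-04 -5.75728625e-04  2.83466851e-04  4.53411317e-04
 -4.77138774e-04 -2.03783106e-05]
joint_torque [ 1.48213308e-03 -5.15093994e+01 -3.67321730e+01  1.15986209e-04
  1.26617239e-02 -1.61000173e-05]
tool_pos [ 0.29076929 -0.60837565  0.24393611]
tcp_rot [ 1.97471794  0.44997408 -1.97554647]
wrist_force [-0.79084557  0.80713643  0.46719303]
torque [ 0.01493247  0.00051807 -0.01994549]
width 0.9964800511097256
side {'fx': 365.5782209500105, 'fy': 365.5782209500105, 'cx': 312.0004202029722, 'cy': 202.9903470342099, 'rvec': array([ 2.13071919,  0.02943567, -0.03647505]), 'tvec': array([-0.62960078,  0.18285044,  0.93489285])}
top {'fx': 481.42693118166926, 'fy': 481.42693118166926, 'cx': 314.1979699081503, 'cy': 197.01204299771786, 'rvec': array([ 2.19625848, -2.16155048,  0.03795346]), 'tvec': array([0.04719758, 0.63952428, 1.10366797])}
wrist {'fx': 342.1569157316271, 'fy': 342.1569157316271, 'cx': 320.24007647382786, 'cy': 203.75272153929083, 'rvec': array([-2.44437376,  1.54238581,  0.2260317 ]), 'tvec': array([-0.67330806, -0.03625591,  0.37852897])}
```

View pics/side0.png

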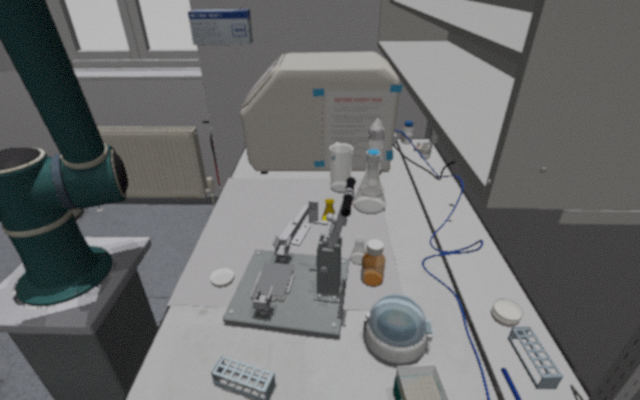

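View pics/top0.png

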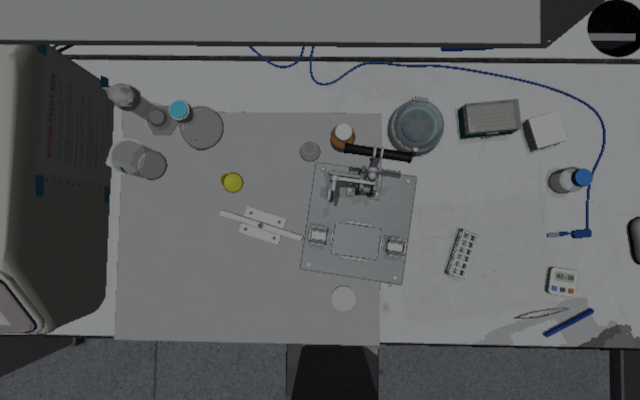

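View pics/wrist0.png

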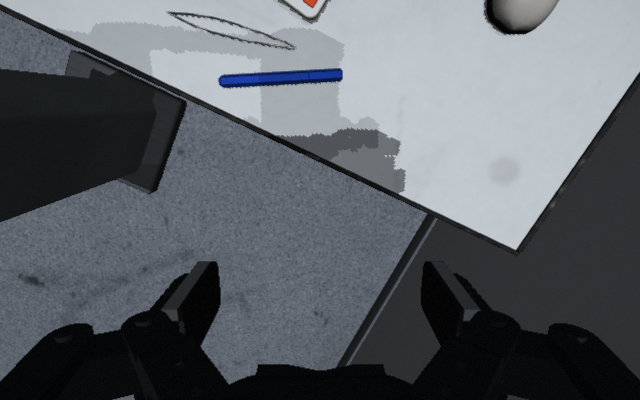

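```bash
cat > h.py <<'E'
import numpy as np, cv2
from workcell import bot
from scipy.spatial.transform import Rotation as R
def cal(n):
    c=bot.get_calibration(n); Rm=R.from_rotvec(c['rvec']).as_matrix(); return c,Rm,np.array(c['tvec'])
def ray(C,u,v):
    c,Rm,t=C; d=np.array([(u-c['cx'])/c['fx'],(v-c['cy'])/c['fy'],1.]); return -Rm.T@t, Rm.T@d
def onz(C,u,v,z):
    o,d=ray(C,u,v); return o+d*(z-o[2])/d[2]
def dep(C,u,v,D):
    o,d=ray(C,u,v); return o+d*D[int(round(v)),int(round(u))]
def proj(C,p):
    c,Rm,t=C; q=Rm@np.asarray(p)+t; return np.array([c['fx']*q[0]/q[2]+c['cx'],c['fy']*q[1]/q[2]+c['cy']])
def cloud(C,D):
    c,Rm,t=C; v,u=np.mgrid[:400,:640]; P=np.stack([(u-c['cx'])/c['fx']*D,(v-c['cy'])/c['fy']*D,D],-1)
    return (P-t)@Rm
E
python3 - <<'E'
from h import *
im=cv2.imread('pics/top0.png'); D=np.load('pics/top0.npy')
cv2.imwrite('pics/top0c.png',cv2.resize(im[110:310,200:440],None,fx=3.3,fy=3,interpolation=cv2.INTER_CUBIC)[:600,:800])
C=cal('top'); print(-C[1].T@C[2])
P=cloud(C,D)
for uv in [(262,225),(240,218),(285,232),(300,237),(222,212),(250,235),(357,240),(320,235),(395,245),(340,290),(232,182),(310,150),(343,135),(378,152),(350,185),(332,190),(410,265)]:
    print(uv,P[uv[1],uv[0]].round(4))
im=cv2.imread('pics/side0.png')
cv2.imwrite('pics/side0c.png',cv2.resize(im[160:340,210:420],None,fx=3.3,fy=3.3,interpolation=cv2.INTER_CUBIC))
E
```

```text
[0.57187777 0.02890091 1.14079905]
(262, 225) [0.5715 0.1757 0.0373]
(240, 218) [0.5868 0.2275 0.0331]
(285, 232) [0.5563 0.1227 0.0351]
(300, 237) [0.5456 0.0878 0.0383]
(222, 212) [0.5999 0.2694 0.0345]
(250, 235) [0.5476 0.2069 0.0107]
(357, 240) [ 0.5408 -0.0427  0.0318]
(320, 235) [0.5512 0.042  0.0521]
(395, 245) [ 0.5316 -0.1269  0.05  ]
(340, 290) [ 0.424  -0.0059  0.0116]
(232, 182) [0.6726 0.2545 0.002 ]
(310, 150) [0.7519 0.0697 0.0021]
(343, 135) [ 0.7674 -0.0047  0.115 ]
(378, 152) [ 0.7051 -0.0619  0.2854]
(350, 185) [ 0.6676 -0.0254  0.0247]
(332, 190) [0.6426 0.0181 0.1953]
(410, 265) [ 0.4834 -0.17   -0.0037]
```

View pics/top0c.png

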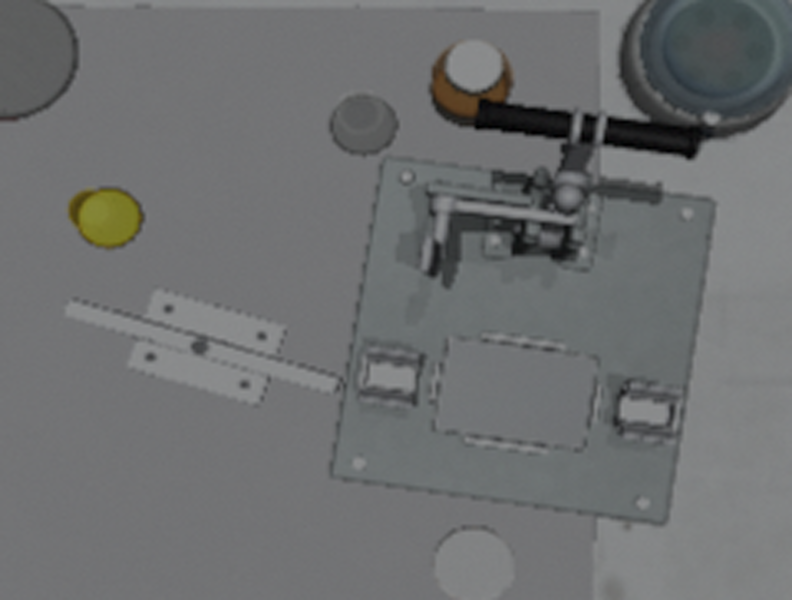

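View pics/side0c.png

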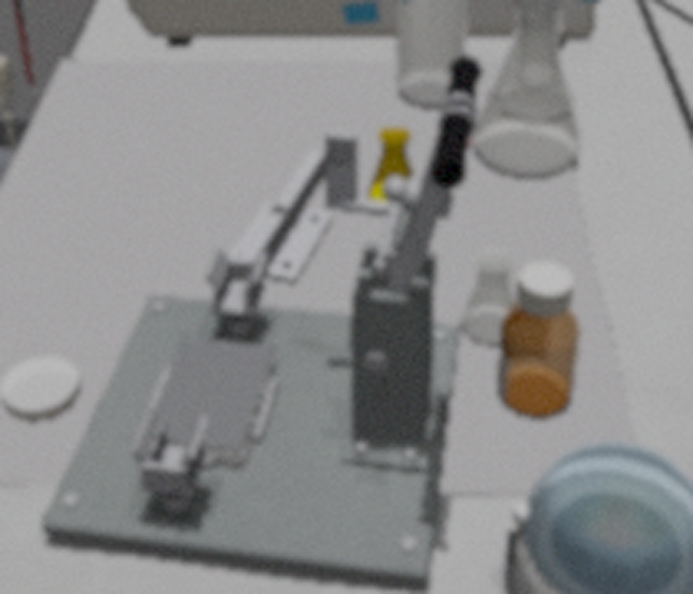

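```bash
python3 - <<'E'
from h import *
im=cv2.imread('pics/top0.png'); D=np.load('pics/top0.npy')
C=cal('top'); g=im.max(2)
def rc(u,v,z): return onz(C,u/3.3+200-.35,v/3+110-.33,z)
# bar: bright pixels
m=np.zeros_like(g); m[195:250,215:307]=(g[195:250,215:307]>125).astype(np.uint8)
print('bg',g[245:250,230:240].mean(),'rib',g[225,262],g[216,235])
n,l,st,ce=cv2.connectedComponentsWithStats(m)
for i in range(1,n):
    if st[i,4]>40:
        pts=np.argwhere(l==i)[:,::-1].astype(np.float32); r=cv2.minAreaRect(pts); print(st[i],ce[i],r)
a=rc(68,308,.038);b=rc(341,385,.038);s=rc(200,347,.038)
print('bar ends',a,b,'mid',(a+b)/2,'len',np.linalg.norm(a-b),'screw',s,'yaw y-axis',np.arctan2(-(a-b)[0],(a-b)[1]))
f1=rc(390,376,.051);f2=rc(646,410,.051); print('forks',f1,f2,(f1+f2)/2,np.linalg.norm(f1-f2),'yaw',np.arctan2(-(f1-f2)[0],(f1-f2)[1]))
cs=[rc(*p,.018) for p in [(384,157),(714,200),(667,523),(332,478)]]
for q in cs: print(q)
print([np.linalg.norm(cs[i]-cs[(i+1)%4]) for i in range(4)],np.mean(cs,0))
E
```

```text
bg 116.4 rib 87 139
[244 206  42  22 389] [264.7403599  216.84318766] ((264.6407775878906, 216.68505859375), (41.411399841308594, 10.28618049621582), 17.744672775268555)
[220 210  82  35 796] [259.74371859 229.35678392] ((258.5867004394531, 230.4311981201172), (84.76346588134766, 15.87204360961914), 17.87869644165039)
bar ends [0.59897892 0.27262657 0.038     ] [0.54338824 0.08098237 0.038     ] mid [0.57118358 0.17680447 0.038     ] len 0.19954404412746513 screw [0.57064714 0.17957795 0.038     ] yaw y-axis -0.28232413584678967
forks [0.551052   0.04694841 0.051     ] [ 0.52866437 -0.12764334  0.051     ] [ 0.53985819 -0.04034747  0.051     ] 0.17602126505550206 yaw -0.1275325365974097
[0.72116673 0.05453117 0.018     ]
[ 0.69067854 -0.17915676  0.018     ]
[ 0.44127938 -0.14754405  0.018     ]
[0.47115366 0.08696002 0.018     ]
[np.float64(0.23566836924861914), np.float64(0.25139472618019965), np.float64(0.23639930324603392), np.float64(0.2521074515002396)] [ 0.58106958 -0.04630241  0.018     ]
```

```bash
python3 - <<'E'
from h import *
s=bot.read_state(); T=R.from_rotvec(s['tcp_rot']).as_matrix(); print('tool axes cols\n',T.round(3), s['tool_pos'])
C=cal('wrist'); o=-C[1].T@C[2]; print('cam in tool',T.T@(o-s['tool_pos'])); print('cam axes in tool (rows x,y,z cam)\n',(C[1]@T).round(3))
for n,yaw in [('bar',-.2823),('press',-.1275)]:
    for sg in (1,-1):
        ty=sg*np.array([np.cos(yaw),np.sin(yaw),0]); tx=np.array([0,0,-1.]); tz=np.cross(tx,ty)
        G=np.stack([tx,ty,tz],1); print(n,sg,'rot in tool',R.from_matrix(T.T@G).as_rotvec().round(3))
D=np.load('pics/top0.npy');P=cloud(cal('top'),D)
# press frame points
yw=-.1275;X=np.array([np.cos(yw),np.sin(yw)]);Y=np.array([-X[1],X[0]]);O=np.array([.5399,-.0403])
q=P.reshape(-1,3);d=q[:,:2]-O;x=d@X;y=d@Y
m=(abs(y)<.15)&(x>.02)&(x<.24)&(q[:,2]>.13)
z=q[m,2];x=x[m];y=y[m]
k=np.argsort(x)
for i in k[::6]: print((x[i]*1000).round(),(y[i]*1000).round(),(z[i]*1000).round(),end=' | ')
E
```

```text
tool axes cols
 [[-0.001  0.431 -0.902]
 [ 0.002 -0.902 -0.431]
 [-1.    -0.002 -0.   ]] [ 0.29082598 -0.60853534  0.24420675]
cam in tool [-0.12794852 -0.00057557 -0.07207932]
cam axes in tool (rows x,y,z cam)
 [[-0.     1.     0.001]
 [-0.284 -0.001  0.959]
 [ 0.959 -0.     0.284]]
bar 1 rot in tool [-0.843 -0.001  0.002]
bar -1 rot in tool [2.299e+00 2.000e-03 1.000e-03]
press 1 rot in tool [-0.998 -0.001  0.002]
press -1 rot in tool [2.144e+00 2.000e-03 1.000e-03]
23.0 73.0 1141.0 | 23.0 73.0 1141.0 | 23.0 73.0 1141.0 | 23.0 73.0 1141.0 | 23.0 73.0 1141.0 | 23.0 73.0 1141.0 | 23.0 73.0 1141.0 | 23.0 73.0 1141.0 | 23.0 73.0 1141.0 | 23.0 73.0 1141.0 | 23.0 73.0 1141.0 | 23.0 73.0 1141.0 | 23.0 73.0 1141.0 | 23.0 73.0 1141.0 | 23.0 73.0 1141.0 | 23.0 73.0 1141.0 | 23.0 73.0 1141.0 | 23.0 73.0 1141.0 | 23.0 73.0 1141.0 | 23.0 73.0 1141.0 | 23.0 73.0 1141.0 | 23.0 73.0 1141.0 | 23.0 73.0 1141.0 | 23.0 73.0 1141.0 | 23.0 73.0 1141.0 | 23.0 73.0 1141.0 | 23.0 73.0 1141.0 | 23.0 73.0 1141.0 | 23.0 73.0 1141.0 | 23.0 73.0 1141.0 | 23.0 73.0 1141.0 | 23.0 73.0 1141.0 | 23.0 73.0 1141.0 | 
[... 7061 characters left out ...]
 169.0 -8.0 291.0 | 169.0 -16.0 285.0 | 169.0 4.0 289.0 | 169.0 -56.0 284.0 | 169.0 31.0 286.0 | 170.0 -34.0 285.0 | 170.0 -20.0 283.0 | 170.0 -50.0 285.0 | 170.0 14.0 284.0 | 170.0 52.0 283.0 | 171.0 11.0 285.0 | 171.0 -7.0 288.0 | 171.0 -56.0 285.0 | 171.0 -29.0 283.0 | 171.0 36.0 283.0 | 171.0 -61.0 286.0 | 171.0 4.0 286.0 | 172.0 -22.0 284.0 | 172.0 -36.0 284.0 | 172.0 52.0 284.0 | 172.0 40.0 283.0 | 172.0 -39.0 283.0 | 173.0 -57.0 286.0 | 173.0 36.0 283.0 | 173.0 -59.0 286.0 | 173.0 22.0 282.0 | 173.0 20.0 282.0 | 174.0 56.0 283.0 | 174.0 -22.0 281.0 | 174.0 -49.0 280.0 | 174.0 51.0 282.0 | 175.0 13.0 281.0 | 175.0 -38.0 279.0 | 175.0 -27.0 279.0 | 175.0 -15.0 278.0 | 177.0 -7.0 282.0 |
```

```bash
for i in 1; do
python3 -m creep '[{"grip":8.5,"dp":[0,-2.9,-2.9],"rotation":[0,0,0]},{"grip":8.5,"dp":[0,-5.8,-5.8],"rotation":[0,0,0]},{"grip":8.5,"dp":[0,-8.7,-8.7],"rotation":[0,0,0]},{"grip":8.5,"dp":[0,-11.6,-11.6],"rotation":[0,0,0]},{"grip":8.5,"dp":[0,-14.5,-14.5],"rotation":[0,0,0]}]' 40
done
```

```text
time: 0.57
tool_pos: [0.3594, -0.4138, 0.2448]
tcp_rot: [1.975, 0.448, -1.975]
wrist_force: [0.3, 0.4, 0.7]
width: 0.998
```

```bash

python3 -m creep '[{"grip":8.5,"dp":[0,-14.5,-14.5],"rotation":[0,0,0]},{"grip":8.5,"dp":[0,-14.5,-14.5],"rotation":[0,0,0]},{"grip":8.5,"dp":[0,-14.5,-14.5],"rotation":[0,0,0]},{"grip":8.5,"dp":[0,-14.5,-14.5],"rotation":[0,0,0]},{"grip":8.5,"dp":[0,-14.5,-14.5],"rotation":[0,0,0]}]'
python3 -m creep '[{"grip":8.5,"dp":[0,-14.5,-14.5],"rotation":[0,0,0]},{"grip":8.5,"dp":[0,-14.5,-14.5],"rotation":[0,0,0]},{"grip":8.5,"dp":[0,-14.5,-14.5],"rotation":[0,0,0]},{"grip":8.5,"dp":[0,-14.5,-14.5],"rotation":[0,0,0]},{"grip":8.5,"dp":[0,-14.5,-14.5],"rotation":[0,0,0]}]'
python3 -m creep '[{"grip":8.5,"dp":[0,-14.5,-14.5],"rotation":[0,0,0]},{"grip":8.5,"dp":[0,-14.5,-14.5],"rotation":[0,0,0]},{"grip":8.5,"dp":[0,-14.5,-14.5],"rotation":[0,0,0]},{"grip":8.5,"dp":[0,-14.5,-14.5],"rotation":[0,0,0]},{"grip":8.5,"dp":[0,-14.5,-14.5],"rotation":[0,0,0]}]'
python3 -m creep '[{"grip":8.5,"dp":[0,0,0],"rotation":[-0.843,0,0]},{"grip":8.5,"dp":[0,0,0],"rotation":[-0.843,0,0]},{"grip":8.5,"dp":[0,0,0],"rotation":[-0.843,0,0]},{"grip":8.5,"dp":[0,0,0],"rotation":[-0.843,0,0]},{"grip":8.5,"dp":[0,0,0],"rotation":[-0.843,0,0]}]'
python3 -m creep '[{"grip":8.5,"dp":[0,0,0],"rotation":[-0.218,0,0]},{"grip":8.5,"dp":[0,0,0],"rotation":[-0.218,0,0]},{"grip":8.5,"dp":[0,0,0],"rotation":[-0.218,0,0]}]'
python3 - <<'E'
from h import *
s=bot.read_state(); T=R.from_rotvec(s['tcp_rot']).as_matrix(); print(s['time'],s['tool_pos'],s['q']); print(T.round(3)); print('yaw',np.arctan2(T[1,1],T[0,1]))
im,D=bot.read_camera('wrist'); cv2.imwrite('pics/w1.png',im[:,:,::-1]); np.save('pics/w1.npy',D)
c=bot.get_calibration('wrist'); np.savez('pics/w1c.npz',**c)
E
```

```text
time: 0.98
tool_pos: [0.4277, -0.22, 0.2451]
tcp_rot: [1.975, 0.448, -1.974]
wrist_force: [0.8, -0.7, -0.2]
width: 0.995
time: 1.4
tool_pos: [0.4961, -0.0266, 0.2453]
tcp_rot: [1.974, 0.448, -1.974]
wrist_force: [0.3, -0.8, -0.1]
width: 0.998
time: 1.82
tool_pos: [0.5644, 0.1669, 0.245]
tcp_rot: [1.974, 0.448, -1.974]
wrist_force: [0.6, -0.0, 0.3]
width: 0.994
time: 2.23
tool_pos: [0.564, 0.1647, 0.2447]
tcp_rot: [1.562, 0.934, -1.563]
wrist_force: [0.5, 0.5, -0.1]
width: 0.996
time: 2.48
tool_pos: [0.564, 0.1644, 0.2448]
tcp_rot: [1.412, 1.064, -1.413]
wrist_force: [0.9, 0.3, -1.0]
width: 0.995
2.4833 [0.56399052 0.16435686 0.24483928] [2.41164239e-01 1.00296379e-01 1.79656044e+00 2.31108504e-06
 1.24552161e+00 5.20825623e-01]
[[-0.001  0.961 -0.276]
 [-0.    -0.276 -0.961]
 [-1.    -0.001  0.   ]]
yaw -0.27966225647522613
```

View pics/w1.png

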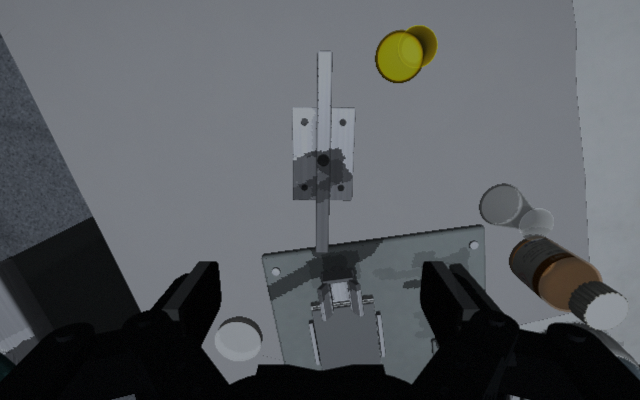

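```bash
python3 - <<'E'
from h import *
im=cv2.imread('pics/w1.png')
cv2.imwrite('pics/w1c.png',cv2.resize(im[40:260,260:390],None,fx=2.7,fy=2.7,interpolation=cv2.INTER_CUBIC))
g=im.max(2).astype(int)
for v in (70,90,105,230,240,246): print(v,g[v,310:336])
C=cal('wrist')
for z in (.038,):
  a=onz(C,324,51.5,z);b=onz(C,322,251,z);s=onz(C,323,160,z)
  print(a,b,(a+b)/2,np.linalg.norm(a-b),s,np.arctan2(-(a-b)[0],(a-b)[1]))
E
```

```text
70 [128 128 130 129 129 129 115  82 133 157 156 157 156 157 156 157 157 157
 156 156 148 113  92 128 129 128]
90 [127 130 130 131 129 129 118  96 139 159 157 157 158 158 159 156 157 157
 158 156 139 112 128 127 128 129]
105 [130 131 130 129 130 130 121 101 143 159 157 158 157 157 158 156 154 156
 157 143  88 100 129 128 130 130]
230 [131 130 130 129 130 118  81  98  98  98  96  94  94  94  95  97  96  91
  93 130 130 129 130 129 130 130]
240 [131 130 131 130 129 118  84  96  98  96  96  92  92  93  96  97  97  88
  87 130 129 130 130 130 131 129]
246 [129 129 129 130 117  73  85 100  99  98  96  93  92  93  96  96  95  80
  45  28  28  29  30  34  32  37]
[0.59929932 0.27527331 0.038     ] [0.54283146 0.08794471 0.038     ] [0.57106539 0.18160901 0.038     ] 0.19565434839625062 [0.57100673 0.18111553 0.038     ] -0.2927750770678693
```

View pics/w1c.png

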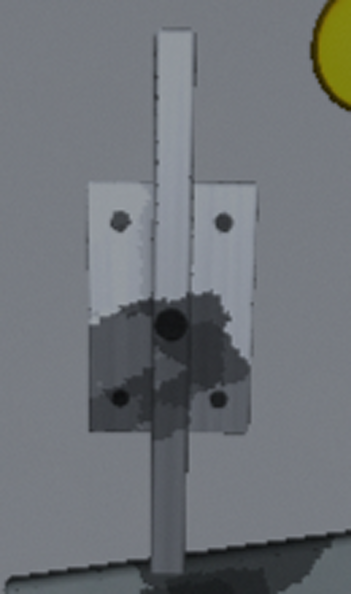

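```bash
python3 - <<'E'
from h import *
C=cal('wrist');z=.038
a=onz(C,324.6,50.5,z);b=onz(C,322,252,z);s=onz(C,323,159.5,z)
print(a,b,(a+b)/2,np.linalg.norm(a-b),s,np.arctan2(-(a-b)[0],(a-b)[1]))
st=bot.read_state(); T=R.from_rotvec(st['tcp_rot']).as_matrix()
for nm,p in (('mid',(a+b)/2),('avg',np.array([.571,.1805,.038]))): print(nm,T.T@(np.array([*p[:2],.028])-st['tool_pos']))
E
```

```text
[0.60004899 0.27591865 0.038     ] [0.54250729 0.08683231 0.038     ] [0.57127814 0.18137548 0.038     ] 0.1976478986380202 [0.57114452 0.18158985 0.038     ] -0.2954102685462628
mid [ 0.21689465  0.00233431 -0.01845519]
avg [ 0.21689499  0.00231252 -0.01753685]
```

```bash

python3 -m creep '[{"grip":8.5,"dp":[3.5,0.2,-1.8],"rotation":[0.01,0,0]},{"grip":8.5,"dp":[7,0.2,-1.8],"rotation":[0.01,0,0]},{"grip":8.5,"dp":[11,0.2,-1.8],"rotation":[0.01,0,0]},{"grip":8.5,"dp":[15,0.2,-1.8],"rotation":[0.01,0,0]},{"grip":8.5,"dp":[18,0.2,-1.8],"rotation":[0.01,0,0]}]'
python3 -m creep '[{"grip":5,"dp":[1.8,0,0],"rotation":[0,0,0]},{"grip":4,"dp":[3.0,0,0],"rotation":[0,0,0]},{"grip":3,"dp":[3.7,0,0],"rotation":[0,0,0]},{"grip":3,"dp":[3.7,0,0],"rotation":[0,0,0]},{"grip":3,"dp":[3.7,0,0],"rotation":[0,0,0]}]'
python3 - <<'E'
from h import *
im,D=bot.read_camera('wrist'); cv2.imwrite('pics/w2.png',im[:,:,::-1])
s=bot.read_state();print(s['tool_pos'],s['wrist_force'])
E
```

```text
time: 2.95
tool_pos: [0.5694, 0.1807, 0.0619]
tcp_rot: [1.421, 1.056, -1.426]
wrist_force: [-0.5, 0.6, -1.1]
width: 0.993
time: 3.37
tool_pos: [0.5721, 0.1813, 0.0292]
tcp_rot: [1.423, 1.056, -1.42]
wrist_force: [0.2, -0.5, 0.4]
width: 0.353
[0.57267264 0.18148555 0.02992923] [ 0.57348049 -0.76823695  0.56769665]
```

View pics/w2.png

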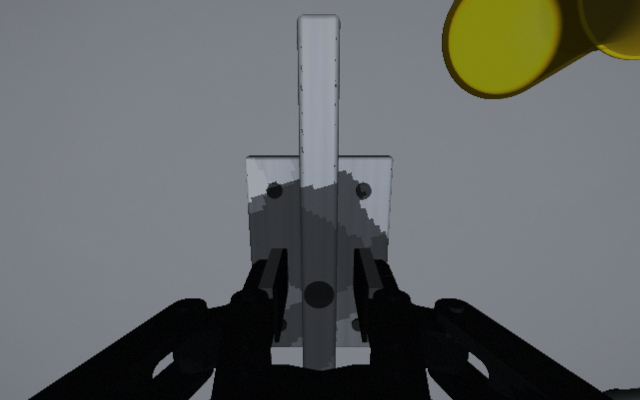

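```bash

python3 -m creep '[{"grip":0.8,"dp":[0,0,0],"rotation":[0,0,0]},{"grip":0.8,"dp":[0,0,0],"rotation":[0,0,0]},{"grip":0.8,"dp":[0,0,0],"rotation":[0,0,0]},{"grip":0.8,"dp":[0,0,0],"rotation":[0,0,0]},{"grip":0.8,"dp":[0,0,0],"rotation":[0,0,0]}]' 50
python3 -m creep '[{"grip":0.8,"dp":[0,0,0],"rotation":[0,0,0]},{"grip":0.8,"dp":[-1,0,0],"rotation":[0,0,0]},{"grip":0.8,"dp":[-2,0,0],"rotation":[0,0,0]},{"grip":0.8,"dp":[-3.5,0,0],"rotation":[0,0,0]},{"grip":0.8,"dp":[-5,0,0],"rotation":[0,0,0]}]'
python3 -m creep '[{"grip":0.8,"dp":[-3,0,0],"rotation":[0,0,0]},{"grip":0.8,"dp":[-6,0,0],"rotation":[0,0,0]},{"grip":0.8,"dp":[-8,0,0],"rotation":[0,0,0]},{"grip":0.8,"dp":[-8,0,0],"rotation":[0,0,0]},{"grip":0.8,"dp":[-8,0,0],"rotation":[0,0,0]}]'
python3 - <<'E'
from h import *
s=bot.read_state();C=cal('wrist')
im,D=bot.read_camera('wrist'); cv2.imwrite('pics/w3.png',im[:,:,::-1])
T=R.from_rotvec(s['tcp_rot']).as_matrix();print(s['tool_pos'],s['wrist_force'],T.round(4),np.arctan2(T[1,1],T[0,1]))
im,D=bot.read_camera('top'); cv2.imwrite('pics/t3.png',im[:,:,::-1])
im,D=bot.read_camera('side'); cv2.imwrite('pics/s3.png',im[:,:,::-1])
E
```

```text
time: 3.83
tool_pos: [0.5729, 0.1816, 0.0305]
tcp_rot: [1.424, 1.055, -1.418]
wrist_force: [-1.2, -0.5, 6.1]
width: 0.152
time: 4.25
tool_pos: [0.5703, 0.1808, 0.0786]
tcp_rot: [1.42, 1.057, -1.423]
wrist_force: [-0.1, -0.2, -2.8]
width: 0.152
time: 4.67
tool_pos: [0.5721, 0.1814, 0.16]
tcp_rot: [1.424, 1.055, -1.418]
wrist_force: [0.2, 0.6, -3.0]
width: 0.151
[0.57209616 0.18135142 0.16000399] [ 0.23963196  0.57059968 -3.00387468] [[ 3.500e-03  9.577e-01 -2.879e-01]
 [ 9.000e-04 -2.879e-01 -9.577e-01]
 [-1.000e+00  3.000e-03 -1.900e-03]] -0.2920122693258557
```

View pics/w3.png

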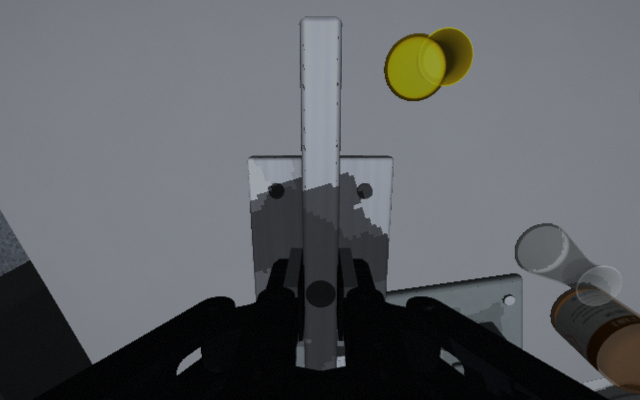

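View pics/s3.png

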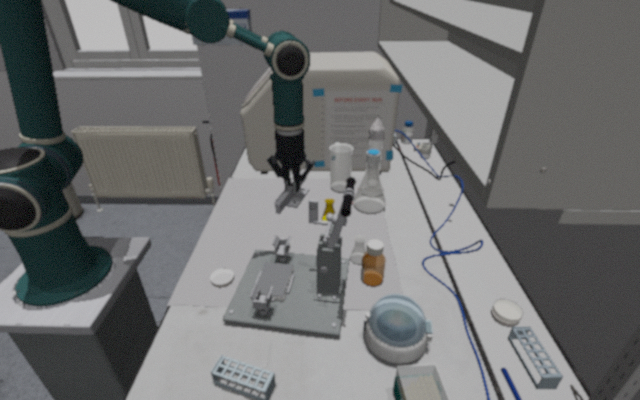

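View pics/t3.png

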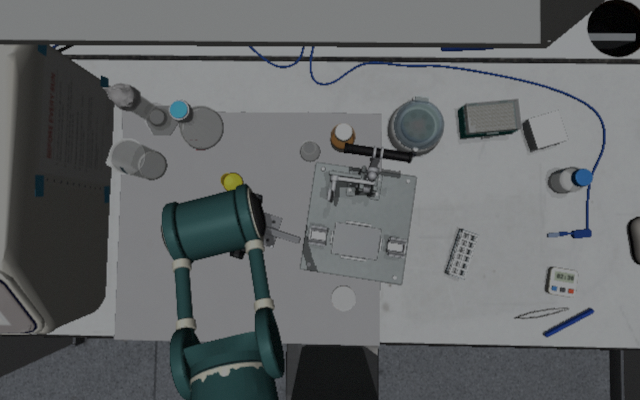

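```bash
python3 - <<'E'
from h import *
s=bot.read_state();C=cal('wrist');T=R.from_rotvec(s['tcp_rot']).as_matrix();p=np.array(s['tool_pos'])
a=onz(C,321,16.5,p[2]+.0075);m=onz(C,320.5,294,p[2]+.0075)
print(s['time'],'tool frame end',T.T@(a-p),'screw',T.T@(m-p),np.linalg.norm(a-m), 'yaw',np.arctan2(-(a-m)[0],(a-m)[1]))
C=cal('top')  # right end in top
print('proj expected', proj(C,p+T@np.array([-.0075,0,.1])))
im=cv2.imread('pics/t3.png');cv2.imwrite('pics/t3c.png',cv2.resize(im[200:270,250:420],None,fx=4.5,fy=4.5,interpolation=cv2.INTER_CUBIC))
E
```

```text
4.8167 tool frame end [-0.00772934 -0.00016237 -0.09845296] screw [-0.00749698 -0.00040187  0.00068209] 0.09913561851402375 yaw -0.2944597582548597
proj expected [298.10547166 240.91336   ]
```

View pics/t3c.png

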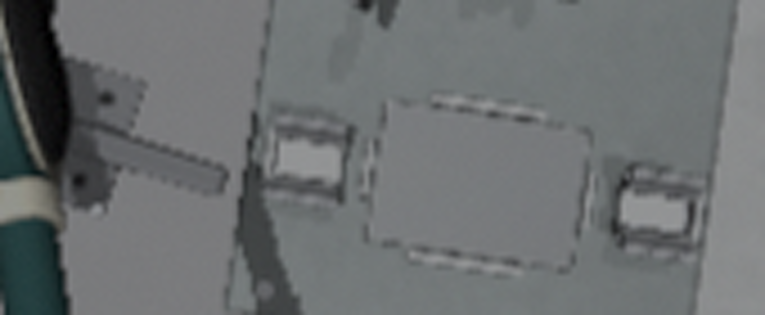

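```bash
python3 - <<'E'
from h import *
c=np.load('pics/w1c.npz');c={k:c[k] for k in c};C=(c,R.from_rotvec(c['rvec']).as_matrix(),c['tvec'])
im=cv2.imread('pics/w1.png');cv2.imwrite('pics/w1f.png',cv2.resize(im[215:375,250:500],None,fx=3.2,fy=3.2,interpolation=cv2.INTER_CUBIC))
f=onz(C,341,292,.051);print(f)
C=cal('top')
for p in [(.5511,.0469,.051)]: print(proj(C,p))
E
```

```text
[0.5505503  0.04247008 0.051     ]
[317.85360256 234.98237961]
```

View pics/w1f.png

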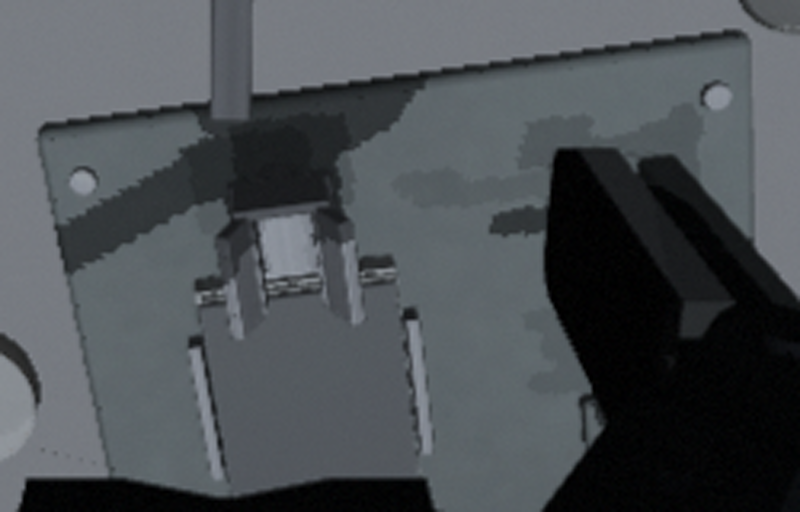

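```bash
python3 - <<'E'
from h import *
c=np.load('pics/w1c.npz');c={k:c[k] for k in c};C=(c,R.from_rotvec(c['rvec']).as_matrix(),c['tvec'])
yw=-.1275;X=np.array([np.cos(yw),np.sin(yw)]);Y=np.array([-X[1],X[0]]);O=np.array([.5399,-.0403])
def pf(p): d=p[:2]-O; return (d@X*1e3).round(1),(d@Y*1e3).round(1)
q=lambda u,v:(250+u/3.2-.35,215+v/3.2-.35)
for n,u,v,z in [('floor inner end',293,281,.051),('floor L',258,255,.051),('floor R',317,250,.051),('endplate top outer',284,203,.071),('base cornerNearRobotL',41,128,.018),('base corner rear L',748,35,.018),('screw',83,182,.018),('screw2',717,96,.018)]:
    p=onz(C,*q(u,v),z);print(n,p.round(4),pf(p))
a=onz(C,*q(41,128),.018);b=onz(C,*q(748,35),.018);print(np.arctan2((b-a)[1],(b-a)[0]),np.linalg.norm(b-a))
E
```

```text
floor inner end [0.5474 0.0302 0.051 ] (np.float64(-1.5), np.float64(70.9))
floor L [0.5388 0.043  0.051 ] (np.float64(-11.6), np.float64(82.5))
floor R [0.5582 0.0393 0.051 ] (np.float64(8.0), np.float64(81.2))
endplate top outer [0.5543 0.07   0.071 ] (np.float64(0.2), np.float64(111.2))
base cornerNearRobotL [0.4744 0.0938 0.018 ] (np.float64(-82.0), np.float64(124.7))
base corner rear L [0.7196 0.0585 0.018 ] (np.float64(165.7), np.float64(120.9))
screw [0.482  0.0696 0.018 ] (np.float64(-71.4), np.float64(101.6))
screw2 [0.7058 0.0389 0.018 ] (np.float64(154.4), np.float64(99.7))
-0.14296693117091913 0.24769110950863132
```

```bash

python3 -m creep '[{"grip":0.8,"dp":[0,0.5,3.0],"rotation":[0,0,0]},{"grip":0.8,"dp":[0,1.0,7.0],"rotation":[0,0,0]},{"grip":0.8,"dp":[0,1.5,11],"rotation":[0,0,0]},{"grip":0.8,"dp":[0,2.1,15],"rotation":[0,0,0]},{"grip":0.8,"dp":[0,2.7,19],"rotation":[0,0,0]}]'
python3 -m creep '[{"grip":0.8,"dp":[0,0.47,2.0],"rotation":[-0.05,0,0]},{"grip":0.8,"dp":[0,0.47,2.96],"rotation":[-0.163,0,0]},{"grip":0.8,"dp":[0,0.47,2.96],"rotation":[-0.163,0,0]},{"grip":0.8,"dp":[0,0.47,2.96],"rotation":[-0.163,0,0]},{"grip":0.8,"dp":[0,0.47,2.96],"rotation":[-0.163,0,0]}]'
python3 - <<'E'
from h import *
s=bot.read_state();C=cal('wrist')
im,D=bot.read_camera('wrist'); cv2.imwrite('pics/w4.png',im[:,:,::-1])
c=bot.get_calibration('wrist'); np.savez('pics/w4c.npz',**c)
T=R.from_rotvec(s['tcp_rot']).as_matrix();print(s['tool_pos'],s['wrist_force'],T.round(4),np.arctan2(T[1,1],T[0,1]))
E
```

```text
time: 5.23
tool_pos: [0.5401, -0.0099, 0.1557]
tcp_rot: [1.418, 1.06, -1.424]
wrist_force: [1.1, -0.7, -4.1]
width: 0.152
time: 5.65
tool_pos: [0.5376, -0.0376, 0.157]
tcp_rot: [1.305, 1.146, -1.307]
wrist_force: [0.1, 0.7, -2.9]
width: 0.154
[ 0.53764011 -0.03758848  0.15698213] [ 0.14396953  0.67576158 -2.88276746] [[-2.200e-03  9.914e-01 -1.311e-01]
 [ 8.000e-04 -1.311e-01 -9.914e-01]
 [-1.000e+00 -2.300e-03 -5.000e-04]] -0.1314885543705151
```

View pics/w4.png

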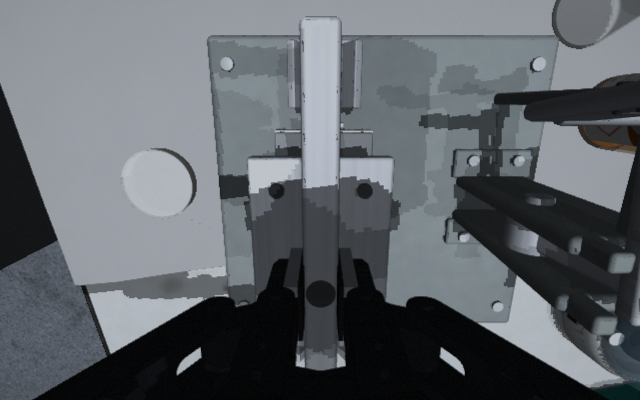

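```bash
python3 - <<'E'
from h import *
im=cv2.imread('pics/w4.png');cv2.imwrite('pics/w4c.png',cv2.resize(im[10:170,230:420],None,fx=3.7,fy=3.7,interpolation=cv2.INTER_CUBIC))
E
```

```text
(no output)
```

View pics/w4c.png

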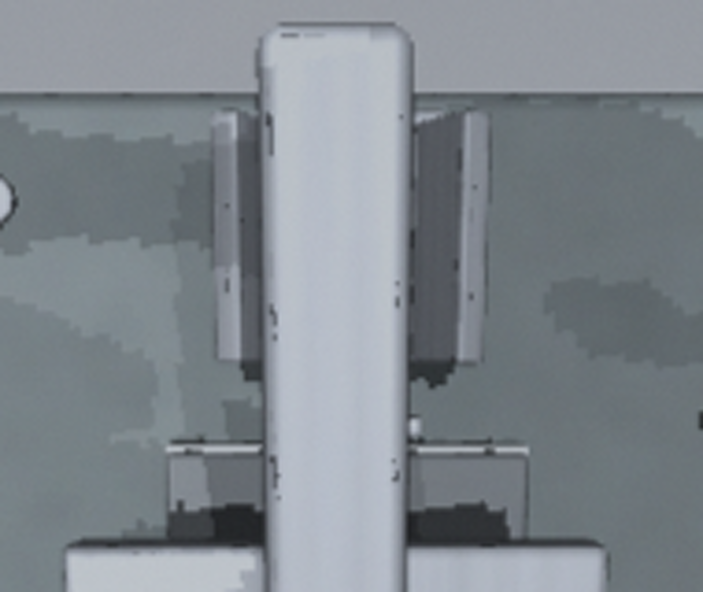

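```bash
python3 - <<'E'
from h import *
c=np.load('pics/w4c.npz');c={k:c[k] for k in c};C=(c,R.from_rotvec(c['rvec']).as_matrix(),c['tvec'])
s=bot.read_state();p=np.array(s['tool_pos']);T=R.from_rotvec(s['tcp_rot']).as_matrix()
q=lambda u,v:(230+u/3.7-.37,10+v/3.7-.37)
def tf(u,v,z): return (T.T@(onz(C,*q(u,v),z)-p)*1e3).round(1)
print(s['time'],p)
for n,u,v,z in [('Li',239,230,.081),('Ri',461,230,.081),('Lo',215,230,.081),('Ro',488,230,.081),('Lfar',226,110,.081),('Lnear',229,361,.081),('Rfar',475,110,.081),('Rnear',470,361,.081),
 ('ribL',265,230,p[2]+.0075),('ribR',410,230,p[2]+.0075),('ribend',336,22,p[2]+.0075),('matL',166,445,.035),('matR',528,445,.035)]:
    print(n,tf(u,v,z))
print('screw',T.T@(onz(C,320.5,293,p[2]+.0075)-p))
cs=[(208,37),(560,37)]
a,b=[onz(C,u,v,.018) for u,v in cs];print(a,b,np.arctan2((b-a)[1],(b-a)[0]),np.linalg.norm(b-a))
E
```

```text
5.7 [ 0.53791757 -0.03732433  0.15730605]
Li [ 76.4 -14.9 -89. ]
Ri [ 76.3  18.6 -88.9]
Lo [ 76.4 -18.6 -89. ]
Ro [ 76.3  22.7 -88.9]
Lfar [  76.4  -16.5 -105.5]
Lnear [ 76.4 -16.9 -69.9]
Rfar [  76.3   20.2 -105.5]
Rnear [ 76.3  20.5 -69.9]
ribL [ -7.5  -6.6 -82.2]
ribR [ -7.5   6.3 -82.2]
ribend [ -7.5  -0.3 -98.8]
matL [122.4 -33.3 -53.7]
matR [122.3  36.9 -53.6]
screw [-0.00749949 -0.00034141  0.00016084]
[0.4732398  0.08950234 0.018     ] [0.72149117 0.05662848 0.018     ] -0.13165570342274385 0.2504185164576632
```

```bash

python3 -m creep '[{"grip":0.8,"dp":[0,0.19,0],"rotation":[0,0,0]},{"grip":0.8,"dp":[2,0.19,0],"rotation":[0,0,0]},{"grip":0.8,"dp":[4,0.19,0],"rotation":[0,0,0]},{"grip":0.8,"dp":[5,0.19,0],"rotation":[0,0,0]},{"grip":0.8,"dp":[5,0.19,0],"rotation":[0,0,0]}]'
python3 - <<'E'
from h import *
s=bot.read_state();
im,D=bot.read_camera('wrist'); cv2.imwrite('pics/w5.png',im[:,:,::-1])
print(s['tool_pos'],s['wrist_force'])
im,D=bot.read_camera('side'); cv2.imwrite('pics/s5.png',cv2.resize(im[160:340,210:420,::-1],None,fx=3,fy=3))
E
```

```text
time: 6.12
tool_pos: [0.5378, -0.0375, 0.1052]
tcp_rot: [1.3, 1.151, -1.308]
wrist_force: [-0.8, -0.6, -3.3]
width: 0.149
[ 0.53782002 -0.03746502  0.10520275] [-0.81780403 -0.57479939 -3.29891472]
```

View pics/w5.png

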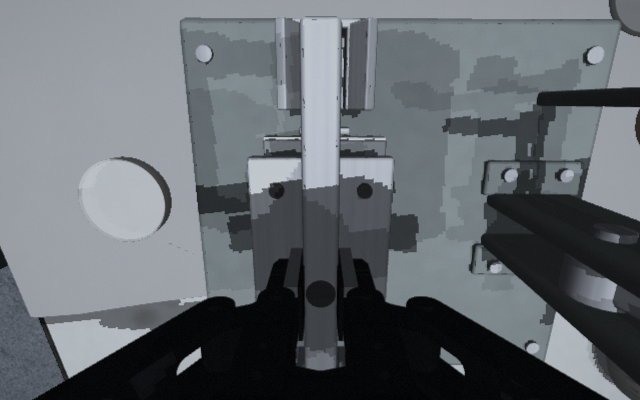

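View pics/s5.png

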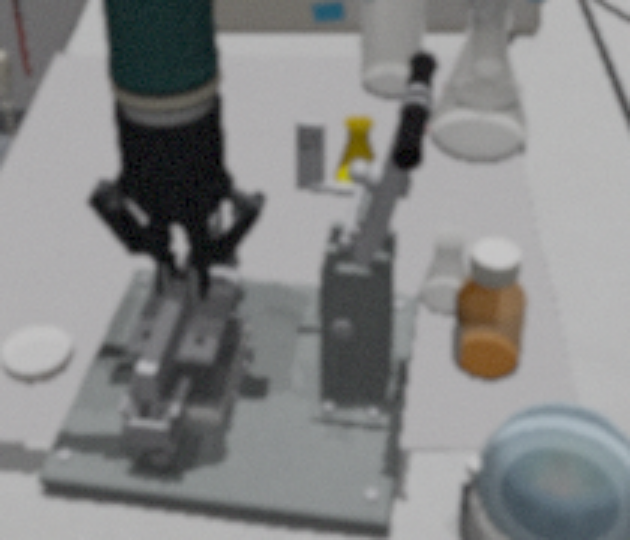

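```bash
python3 - <<'E'
from h import *
for i in range(1):
    s=bot.read_state(); print(s['time'],s['tool_pos'],s['tcp_rot'],s['q'])
im=cv2.imread('pics/w5.png');cv2.imwrite('pics/w5c.png',cv2.resize(im[5:165,240:410],None,fx=3.7,fy=3.7,interpolation=cv2.INTER_CUBIC))
E
```

```text
6.2167 [ 0.54009295 -0.03801353  0.10804153] [ 1.30274934  1.146596   -1.30401274] [-1.16297662e-01  1.41219303e-01  2.02125321e+00  4.79896903e-05
  9.80252008e-01  1.21417032e-02]
```

View pics/w5c.png

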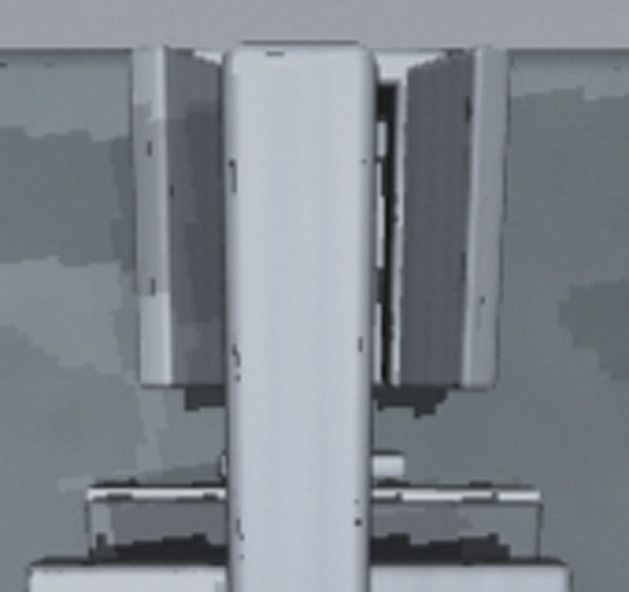

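```bash
python3 - <<'E'
from h import *
for i in range(2):
    im,D=bot.read_camera('wrist'); s=bot.read_state(); print(s['time'],s['tool_pos'])
s=bot.read_state();C=cal('wrist');p=np.array(s['tool_pos']);T=R.from_rotvec(s['tcp_rot']).as_matrix()
im,D=bot.read_camera('wrist');s=bot.read_state();print(s['tool_pos'])
cv2.imwrite('pics/w6.png',im[:,:,::-1]);cv2.imwrite('pics/w6c.png',cv2.resize(im[5:165,240:410,::-1],None,fx=3.7,fy=3.7,interpolation=cv2.INTER_CUBIC))
g=im.max(2).astype(int); print(g[64,270:385])
E
```

```text
6.2667 [ 0.54089092 -0.03826934  0.10895146]
6.3167 [ 0.5413232  -0.03843545  0.10947772]
[ 0.54146202 -0.03852208  0.10970633]
[140 144 147 151 155 168 172 132 104 107 104 103 101 101 101 102  99  98
  99  96  89  88  88  91 125 171 115  43  36  51  89 141 160 175 193 205
 204 205 206 206 206 205 206 206 205 205 205 205 206 205 205 206 205 206
 206 207 206 204 206 206 205 205 205 206 207 206 203 190 173 152 119  76
  94  97 101  98  97  98  98 100  97  96  99  99  99 106 138 170 158 150
 152 152 150 147 139 100 120 120 123 121 122 122 121 120 121 122 122 122
 121 121 121 121 121 121 121]
```

View pics/w6c.png

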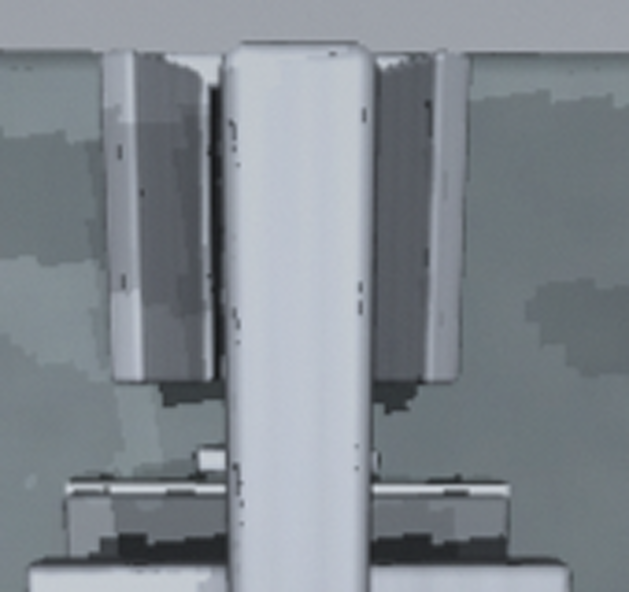

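```bash
python3 - <<'E'
from h import *
C=cal('wrist');s=bot.read_state();p=np.array(s['tool_pos']);T=R.from_rotvec(s['tcp_rot']).as_matrix()
q=lambda u,v:(240+u/3.7-.37,5+v/3.7-.37)
print(p, np.arctan2(T[1,1],T[0,1]))
for n,u,v,z in [('Li',141,220,.081),('Ri',432,220,.081),('Lfar',118,52,.081),('Lnear',125,380,.081),('Rfar',455,52,.081),('Rnear',440,380,.081),('ribL',229,220,p[2]+.0075),('ribR',368,220,p[2]+.0075),('ribend',299,42,p[2]+.0075),('matL',66,485,.035),('matR',510,485,.035)]:
    print(n,(T.T@(onz(C,*q(u,v),z)-p)*1e3).round(1))
E
```

```text
[ 0.54146202 -0.03852208  0.10970633] -0.12886662008238706
Li [ 28.7 -18.5 -88.2]
Ri [ 28.7  15.  -88.2]
Lfar [  28.7  -20.4 -105.6]
Lnear [ 28.7 -21.  -70.5]
Rfar [  28.8   17.1 -105.6]
Rnear [ 28.8  16.5 -70.4]
ribL [ -7.5  -6.5 -84.6]
ribR [ -7.5   5.8 -84.6]
ribend [ -7.5  -0.3 -98.7]
matL [ 74.6 -37.1 -53.9]
matR [ 74.8  32.9 -53.9]
```

```bash

python3 -m creep '[{"grip":0.8,"dp":[0,-0.15,0],"rotation":[0,0,0]},{"grip":0.8,"dp":[1,-0.15,0],"rotation":[0,0,0]},{"grip":0.8,"dp":[2,-0.15,0],"rotation":[0,0,0]},{"grip":0.8,"dp":[3,-0.15,0],"rotation":[0,0,0]},{"grip":0.8,"dp":[3.5,-0.15,0],"rotation":[0,0,0]}]'
python3 -m creep '[{"grip":0.8,"dp":[0,0,0],"rotation":[0,0,0]},{"grip":0.8,"dp":[0,0,0],"rotation":[0,0,0]},{"grip":0.8,"dp":[0,0,0],"rotation":[0,0,0]}]'
python3 - <<'E'
from h import *
im,D=bot.read_camera('wrist'); s=bot.read_state(); print(s['time'],s['tool_pos'],s['wrist_force'])
cv2.imwrite('pics/w7.png',im[:,:,::-1])
E
```

```text
time: 6.78
tool_pos: [0.5376, -0.0383, 0.0713]
tcp_rot: [1.303, 1.147, -1.306]
wrist_force: [-2.7, 0.3, 2.4]
width: 0.152
time: 7.03
tool_pos: [0.5383, -0.0383, 0.0734]
tcp_rot: [1.303, 1.147, -1.305]
wrist_force: [-2.4, 0.6, 1.4]
width: 0.159
7.0833 [ 0.53855809 -0.03839964  0.07349306] [-0.81976608  0.59423926 -2.94720958]
```

View pics/w7.png

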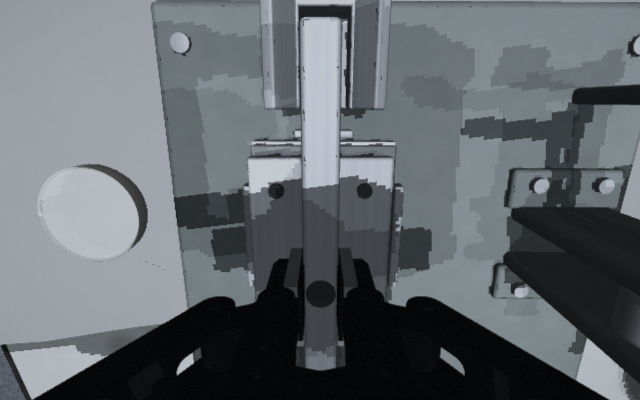

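```bash

python3 -m creep '[{"grip":2,"dp":[0,0,0],"rotation":[0,0,0]},{"grip":3,"dp":[0,0,0],"rotation":[0,0,0]},{"grip":4,"dp":[0,0,0],"rotation":[0,0,0]},{"grip":4,"dp":[-1,0,0],"rotation":[0,0,0]},{"grip":4,"dp":[-3,0,0],"rotation":[0,0,0]}]'
python3 -m creep '[{"grip":4,"dp":[-3,0,0],"rotation":[0,0,0]},{"grip":4,"dp":[-6,0,0],"rotation":[0,0,0]},{"grip":3,"dp":[-9,0,0],"rotation":[0,0,0]},{"grip":2,"dp":[-12,0,0],"rotation":[0,0,0]},{"grip":1,"dp":[-15,0,0],"rotation":[0,0,0]}]'
python3 - <<'E'
from h import *
im,D=bot.read_camera('wrist'); s=bot.read_state(); print(s['time'],s['tool_pos'],s['wrist_force'],s['width'])
cv2.imwrite('pics/w8.png',im[:,:,::-1]);np.savez('pics/w8c.npz',**bot.get_calibration('wrist'))
im,D=bot.read_camera('side'); cv2.imwrite('pics/s8.png',cv2.resize(im[160:340,210:420,::-1],None,fx=3,fy=3))
im,D=bot.read_camera('top'); cv2.imwrite('pics/t8.png',im[:,:,::-1])
E
```

```text
time: 7.5
tool_pos: [0.5367, -0.0381, 0.1017]
tcp_rot: [1.301, 1.149, -1.307]
wrist_force: [-0.1, -0.8, 0.3]
width: 0.465
time: 7.92
tool_pos: [0.5388, -0.0384, 0.256]
tcp_rot: [1.304, 1.144, -1.302]
wrist_force: [0.2, 1.1, 0.2]
width: 0.127
7.9667 [ 0.5423912  -0.03876636  0.26339469] [ 2.45644988 -0.45832295  3.72953612] 0.11529189415225141
```

View pics/w8.png

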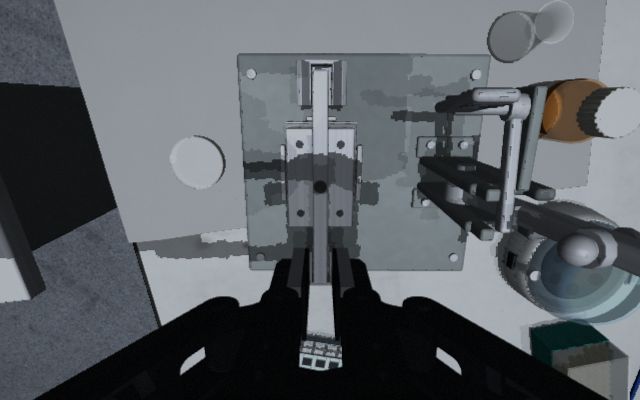

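View pics/s8.png

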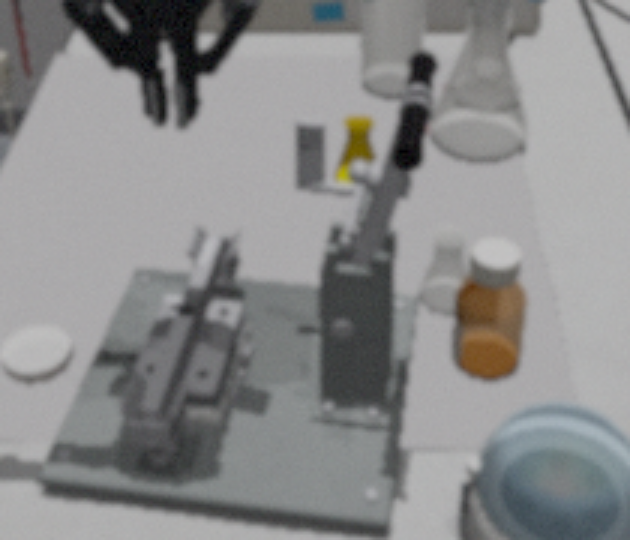

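```bash
python3 - <<'E'
from h import *
im=cv2.imread('pics/t8.png');cv2.imwrite('pics/t8c.png',cv2.resize(im[130:290,280:440],None,fx=3.7,fy=3.7,interpolation=cv2.INTER_CUBIC))
im=cv2.imread('pics/w8.png');cv2.imwrite('pics/w8cc.png',cv2.resize(im[50:250,230:400],None,fx=3,fy=3,interpolation=cv2.INTER_CUBIC))
E
```

```text
(no output)
```

View pics/t8c.png

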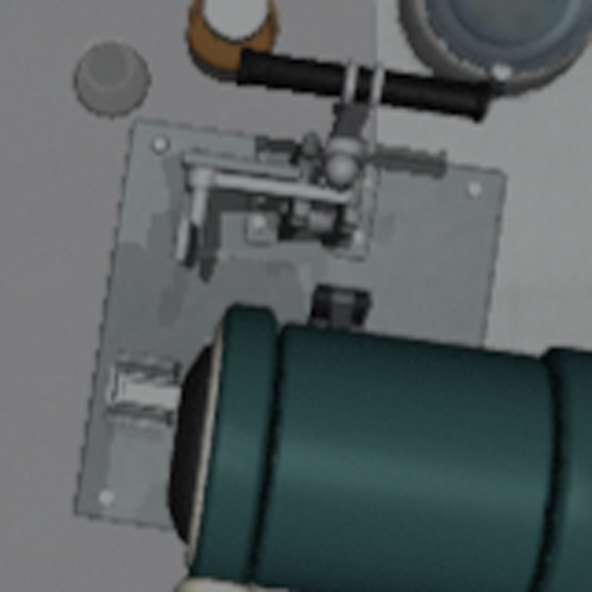

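View pics/w8cc.png

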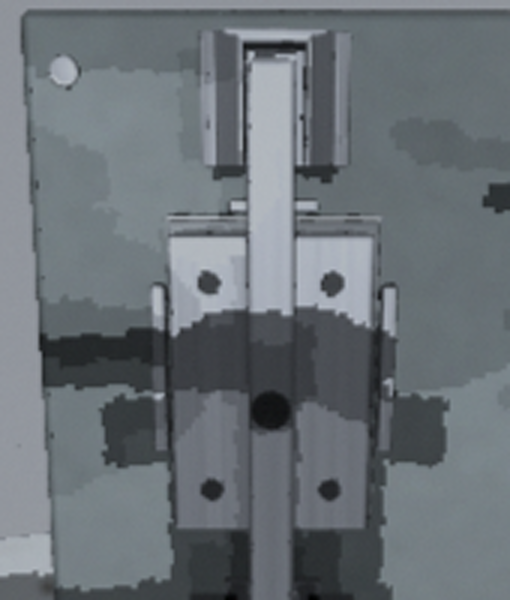

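```bash
python3 - <<'E'
from h import *
yw=-.1300;X=np.array([np.cos(yw),np.sin(yw)]);Y=np.array([-X[1],X[0]]);O=np.array([.5400,-.0385])
def pf(p): d=p[:2]-O; return (d@X*1e3).round(1),(d@Y*1e3).round(1)
C=cal('top'); q=lambda u,v:(280+u/3.7-.37,130+v/3.7-.37)
for n,u,v,z in [('tab front',184,262,.213),('tab back',190,225,.213),('shaft back',200,172,.165),('cross L',240,67,.277),('cross R',487,105,.277),('stem',362,82,.277),('bot',230,10,.114)]:
    p=onz(C,*q(u,v),z);print(n,p.round(4),pf(p))
im=cv2.imread('pics/w8.png');cv2.imwrite('pics/w8t.png',cv2.resize(im[70:290,400:640],None,fx=3.3,fy=2.7,interpolation=cv2.INTER_CUBIC))
s=bot.read_state();print(s['tool_pos'])
E
```

```text
tab front [0.621  0.0231 0.213 ] (np.float64(72.3), np.float64(71.6))
tab back [0.6404 0.0203 0.213 ] (np.float64(91.9), np.float64(71.3))
shaft back [0.6732 0.0147 0.165 ] (np.float64(125.2), np.float64(70.1))
cross L [ 0.7133 -0.0024  0.277 ] (np.float64(167.2), np.float64(58.3))
cross R [ 0.6963 -0.1225  0.277 ] (np.float64(165.8), np.float64(-63.0))
stem [ 0.7067 -0.0619  0.277 ] (np.float64(168.4), np.float64(-1.5))
bot [ 0.7734 -0.0021  0.114 ] (np.float64(226.7), np.float64(66.4))
[ 0.5411985  -0.03862572  0.25818772]
```

View pics/w8t.png

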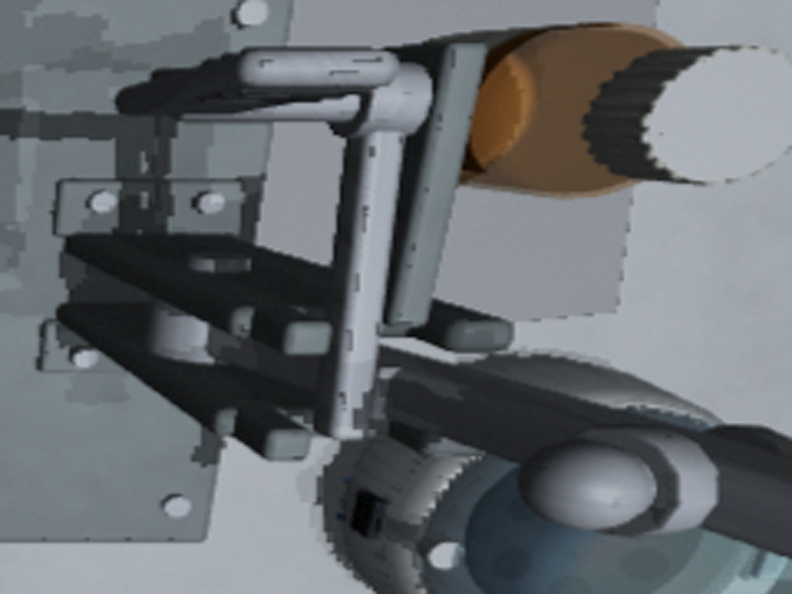

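```bash

python3 -m creep '[{"grip":0,"dp":[0,3.5,-1.5],"rotation":[0,0,0]},{"grip":0,"dp":[0,7,-3.5],"rotation":[0,0,0]},{"grip":0,"dp":[0,8.35,-4.4],"rotation":[0,0,0]},{"grip":0,"dp":[0,8.35,-4.4],"rotation":[0,0,0]},{"grip":0,"dp":[0,8.35,-4.4],"rotation":[0,0,0]}]' 40
python3 - <<'E'
from h import *
im,D=bot.read_camera('wrist'); 
im,D=bot.read_camera('wrist'); s=bot.read_state()
yw=-.1300;X=np.array([np.cos(yw),np.sin(yw)]);Y=np.array([-X[1],X[0]]);O=np.array([.5400,-.0385])
d=s['tool_pos'][:2]-O
print(s['time'],s['tool_pos'],d@X,d@Y,s['wrist_force'],s['width'])
cv2.imwrite('pics/w9.png',im[:,:,::-1])
E
```

```text
time: 8.48
tool_pos: [0.6266, -0.0051, 0.2515]
tcp_rot: [1.301, 1.148, -1.306]
wrist_force: [-0.7, 0.6, -0.2]
width: 0.0
8.5833 [ 0.62587595 -0.0057128   0.25213714] 0.0809009808381656 0.043642998008378155 [ 0.55892742  0.57074173 -0.25539616] -0.00016990631166475333
```

View pics/w9.png

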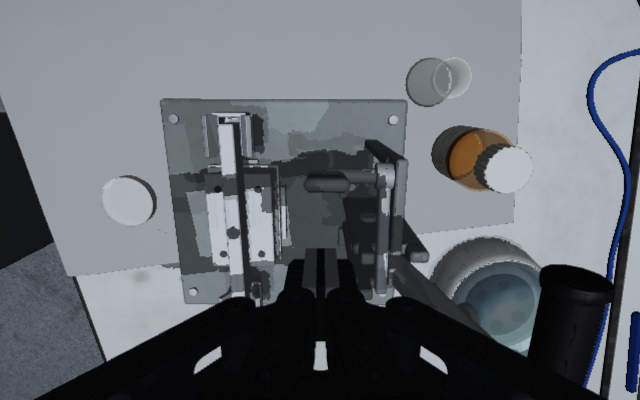

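```bash

python3 -m creep '[{"grip":0,"dp":[2,0.2,0],"rotation":[0,0,0]},{"grip":0,"dp":[4,0.2,0],"rotation":[0,0,0]},{"grip":0,"dp":[5.1,0.2,0],"rotation":[0,0,0]},{"grip":0,"dp":[5.1,0.2,-0.8],"rotation":[0,0,0]},{"grip":0,"dp":[5.1,0.2,-1.6],"rotation":[0,0,0]}]'
python3 -m creep '[{"grip":0,"dp":[0,0,-0.8],"rotation":[0,0,0]},{"grip":0,"dp":[0,0,-1.6],"rotation":[0,0,0]},{"grip":0,"dp":[0,0,-2.4],"rotation":[0,0,0]},{"grip":0,"dp":[0.4,0,-3.0],"rotation":[0,0,0]},{"grip":0,"dp":[0.9,0,-3.4],"rotation":[0,0,0]}]'
python3 -m creep '[{"grip":0,"dp":[0.4,0,-0.2],"rotation":[0,0,0]},{"grip":0,"dp":[0.8,0,-0.3],"rotation":[0,0,0]},{"grip":0,"dp":[1.1,0,-0.4],"rotation":[0,0,0]},{"grip":0,"dp":[1.1,0,-0.4],"rotation":[0,0,0]},{"grip":0,"dp":[1.1,0,-0.4],"rotation":[0,0,0]}]'
python3 - <<'E'
from h import *
s=bot.read_state()
yw=-.1300;X=np.array([np.cos(yw),np.sin(yw)]);Y=np.array([-X[1],X[0]]);O=np.array([.5400,-.0385])
d=s['tool_pos'][:2]-O
print(s['time'],s['tool_pos'],d@X,d@Y,s['wrist_force'],s['width'])
im,D=bot.read_camera('wrist'); cv2.imwrite('pics/w10.png',im[:,:,::-1])
im,D=bot.read_camera('side'); cv2.imwrite('pics/s10.png',cv2.resize(im[160:340,210:420,::-1],None,fx=3,fy=3))
E
```

```text
time: 9.0
tool_pos: [0.63, 0.0099, 0.2016]
tcp_rot: [1.303, 1.146, -1.306]
wrist_force: [-1.7, -8.4, -3.7]
width: 0.0
time: 9.42
tool_pos: [0.6369, 0.0454, 0.1947]
tcp_rot: [1.305, 1.144, -1.3]
wrist_force: [0.5, -0.8, 0.8]
width: 0.004
time: 9.83
tool_pos: [0.6356, 0.0476, 0.1814]
tcp_rot: [1.303, 1.146, -1.305]
wrist_force: [-0.4, 0.1, 0.7]
width: -0.001
9.8333 [0.63555709 0.04762325 0.18140548] 0.08358625753341409 0.09778399920820283 [-0.38476461  0.06449894  0.65182284] -0.0013437354447522107
```

View pics/w10.png

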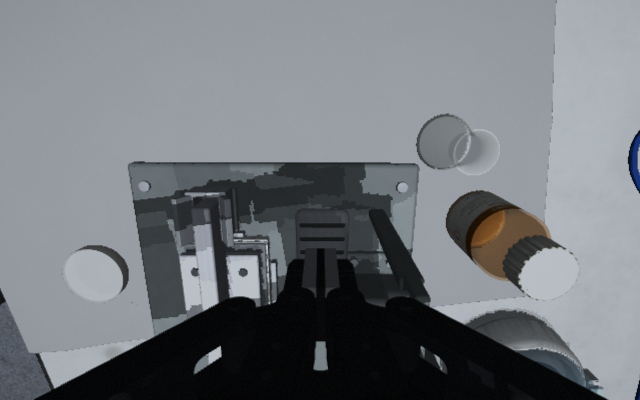

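View pics/s10.png

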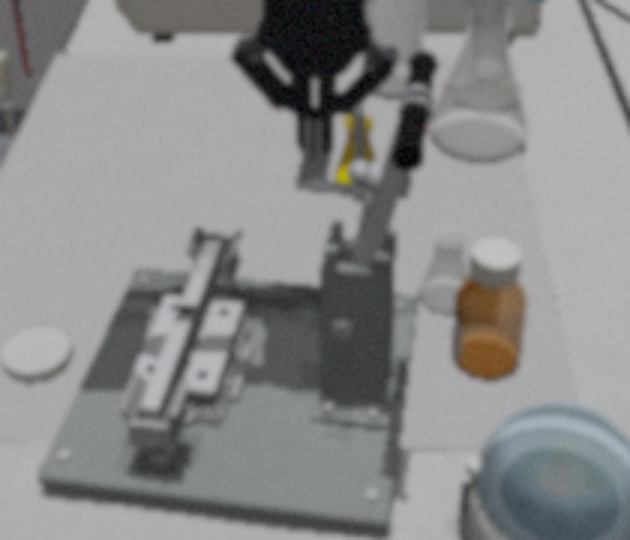

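```bash

python3 -m creep '[{"grip":0,"dp":[0.2,0,-0.1],"rotation":[0,0,0]},{"grip":0,"dp":[0.4,0,-0.2],"rotation":[0,0,0]},{"grip":0,"dp":[0.4,0,-0.2],"rotation":[0,0,0]}]'
python3 -m creep '[{"grip":0,"dp":[-2,0,0],"rotation":[0,0,0]},{"grip":0,"dp":[-5,0,0],"rotation":[0,0,0]},{"grip":0,"dp":[-8,0,0],"rotation":[0,0,0]},{"grip":0,"dp":[-12,0,0],"rotation":[0,0,0]},{"grip":0,"dp":[-16,0,0],"rotation":[0,0,0]}]'
python3 - <<'E'
from h import *
s=bot.read_state();print(s['time'],s['tool_pos'])
im,D=bot.read_camera('wrist'); cv2.imwrite('pics/w11.png',im[:,:,::-1])
im,D=bot.read_camera('side'); cv2.imwrite('pics/s11.png',cv2.resize(im[160:340,210:420,::-1],None,fx=3,fy=3))
E
```

```text
time: 10.18
tool_pos: [0.6367, 0.0492, 0.179]
tcp_rot: [1.303, 1.144, -1.303]
wrist_force: [-1.3, -1.4, 2.1]
width: 0.004
time: 10.6
tool_pos: [0.6355, 0.0498, 0.3386]
tcp_rot: [1.302, 1.147, -1.306]
wrist_force: [1.1, -0.5, -0.2]
width: -0.003
10.6 [0.63554926 0.04982227 0.33855445]
```

View pics/w11.png

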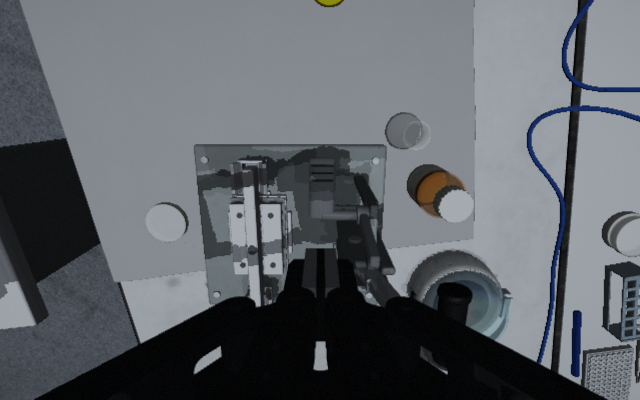

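View pics/s11.png

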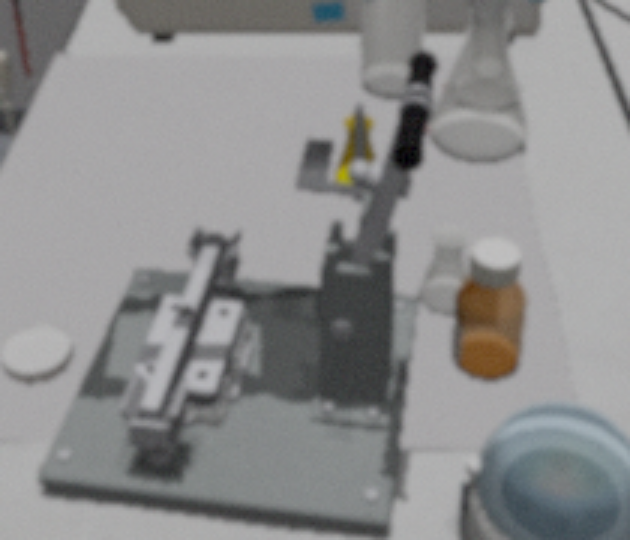

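```bash

python3 -m creep '[{"grip":4,"dp":[-2,2,3],"rotation":[0,0,0]},{"grip":6,"dp":[-2,4,6.5],"rotation":[0,0,0]},{"grip":6,"dp":[-2,6,10],"rotation":[0,0,0]},{"grip":6,"dp":[-2,8,13.4],"rotation":[0,0,0]},{"grip":6,"dp":[-2,8,13.4],"rotation":[0,0,0]}]'
python3 - <<'E'
from h import *
for i in range(3): im,D=bot.read_camera('wrist')
s=bot.read_state()
im,D=bot.read_camera('wrist'); cv2.imwrite('pics/w12.png',im[:,:,::-1]);np.savez('pics/w12c.npz',**bot.get_calibration('wrist'))
yw=-.1300;X=np.array([np.cos(yw),np.sin(yw)]);Y=np.array([-X[1],X[0]]);O=np.array([.5400,-.0385])
d=s['tool_pos'][:2]-O
print(s['time'],s['tool_pos'],d@X,d@Y,s['wrist_force'],s['width'])
E
```

```text
time: 11.12
tool_pos: [0.6999, -0.1003, 0.3564]
tcp_rot: [1.305, 1.14, -1.309]
wrist_force: [-1.0, 0.7, -1.1]
width: 0.694
11.2667 [ 0.6982759  -0.09369916  0.35711859] 0.16409604262804064 -0.03421542027496769 [-0.02381109 -0.1966026  -0.67416451] 0.6999400658710383
```

View pics/w12.png

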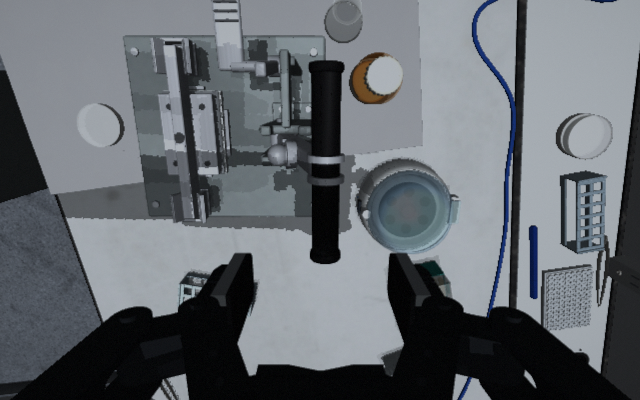

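```bash
python3 - <<'E'
from h import *
c=np.load('pics/w12c.npz');c={k:c[k] for k in c};C=(c,R.from_rotvec(c['rvec']).as_matrix(),c['tvec'])
s=bot.read_state();p=np.array(s['tool_pos']);T=R.from_rotvec(s['tcp_rot']).as_matrix()
print(s['time'],p)
for n,u,v,z in [('L end',326,62,.283),('R end',325.5,262,.275),('Lc',311,110,.277),('Rc',341,110,.277),('Lr',311,220,.277),('Rr',340,220,.277),('mid',326,169,.286)]:
    q=onz(C,u,v,z);print(n,q.round(4),(T.T@(q-p)*1e3).round(1))
E
```

```text
11.3167 [ 0.69817589 -0.09285383  0.35753607]
L end [ 7.129e-01 -1.000e-04  2.830e-01] [ 74.6   2.8 -93.8]
R end [ 0.6971 -0.1238  0.275 ] [82.5  3.  30.8]
Lc [ 0.7011 -0.0243  0.277 ] [ 80.6  -5.9 -68.3]
Rc [ 0.7185 -0.0266  0.277 ] [ 80.6  11.8 -68.2]
Lr [ 0.6917 -0.0921  0.277 ] [80.5 -6.5  0.1]
Rr [ 0.7102 -0.0945  0.277 ] [80.5 12.2  0.1]
mid [ 0.7055 -0.0586  0.286 ] [ 71.6   2.9 -34.8]
```

```bash

python3 -m creep '[{"grip":6,"dp":[2,0.29,0.2],"rotation":[0,0,0]},{"grip":6,"dp":[5,0.29,0.2],"rotation":[0,0,0]},{"grip":6,"dp":[7.5,0.29,0.2],"rotation":[0,0,0]},{"grip":5,"dp":[8.5,0.29,0.2],"rotation":[0,0,0]},{"grip":4,"dp":[8.5,0.29,0.2],"rotation":[0,0,0]}]'
python3 -m creep '[{"grip":3,"dp":[0,0,0],"rotation":[0,0,0]},{"grip":3,"dp":[0,0,0],"rotation":[0,0,0]},{"grip":3,"dp":[0,0,0],"rotation":[0,0,0]}]'
python3 - <<'E'
from h import *
s=bot.read_state()
im,D=bot.read_camera('wrist'); cv2.imwrite('pics/w13.png',im[:,:,::-1])
yw=-.1300;X=np.array([np.cos(yw),np.sin(yw)]);Y=np.array([-X[1],X[0]]);O=np.array([.5400,-.0385])
d=s['tool_pos'][:2]-O
print(s['time'],s['tool_pos'],d@X,d@Y,s['wrist_force'],s['width'])
im,D=bot.read_camera('side'); cv2.imwrite('pics/s13.png',cv2.resize(im[160:340,210:420,::-1],None,fx=3,fy=3))
E
```

```text
time: 11.73
tool_pos: [0.6988, -0.0938, 0.2692]
tcp_rot: [1.3, 1.152, -1.307]
wrist_force: [-0.8, 0.4, 0.2]
width: 0.477
time: 11.98
tool_pos: [0.7023, -0.0956, 0.2762]
tcp_rot: [1.305, 1.142, -1.3]
wrist_force: [-0.4, -0.4, 0.0]
width: 0.352
11.9833 [ 0.70233399 -0.09556409  0.27623032] 0.1683616557582602 -0.03553855242046521 [-0.43267003 -0.43140493  0.0023796 ] 0.3519565625243681
```

View pics/w13.png

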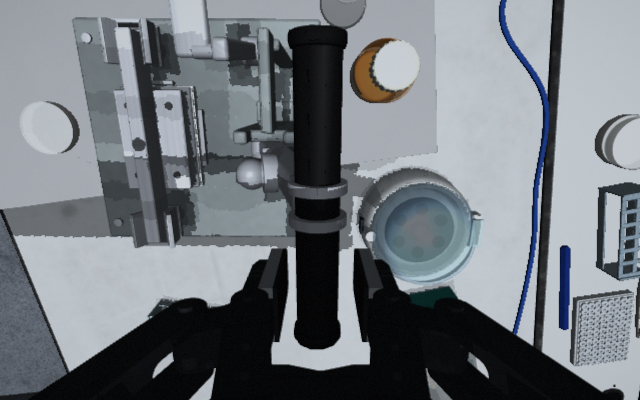

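View pics/s13.png

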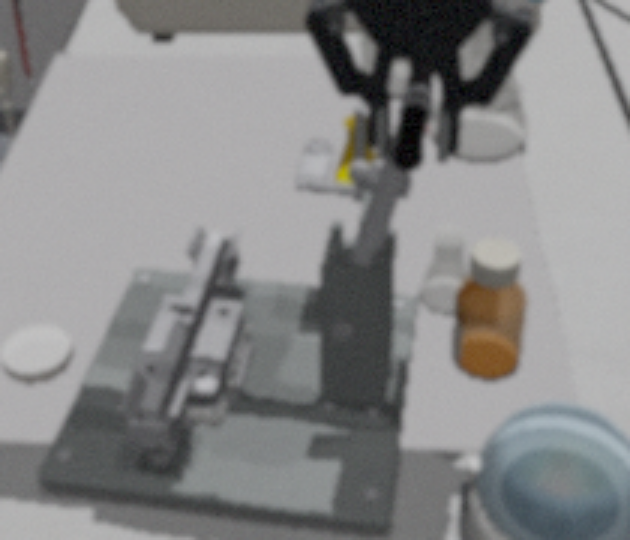

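```bash

python3 -m creep '[{"grip":3,"dp":[0.4,0,0],"rotation":[0,0,0]},{"grip":1,"dp":[0.4,0,0],"rotation":[0,0,0]},{"grip":1,"dp":[0.4,0,0],"rotation":[0,0,0]},{"grip":1,"dp":[0.4,0,0],"rotation":[0,0,0]},{"grip":1,"dp":[0.4,0,0],"rotation":[0,0,0]}]' 50
python3 - <<'E'
from h import *
for i in range(2): im,D=bot.read_camera('wrist')
s=bot.read_state()
yw=-.1300;X=np.array([np.cos(yw),np.sin(yw)]);Y=np.array([-X[1],X[0]]);O=np.array([.5400,-.0385])
d=s['tool_pos'][:2]-O;gx,gz=d@X*100,s['tool_pos'][2]*100
print(s['time'],s['tool_pos'],gx,d@Y,s['wrist_force'],s['width'])
# arc plan, relative to start, tool dp (x down, y press x)
px=gx-18.5*np.sin(np.radians(14)); a0=np.radians(14)
for th in np.arange(0,1.9,.121):
    a=a0-th; print(round(th,3),'dp x %.2f y %.2f'%(18.5*(np.cos(a0)-np.cos(a)),18.5*(np.sin(a)-np.sin(a0))))
E
```

```text
time: 12.5
tool_pos: [0.7009, -0.0958, 0.2694]
tcp_rot: [1.304, 1.146, -1.304]
wrist_force: [-2.3, -0.1, 1.4]
width: 0.193
12.6 [ 0.70093855 -0.09581487  0.26941077] 16.70104978485246 -0.035968108924411386 [-1.65845445 -0.35374416  2.02754215] 0.19249716426825797
0.0 dp x 0.00 y 0.00
0.121 dp x -0.41 y -2.20
0.242 dp x -0.55 y -4.43
0.363 dp x -0.42 y -6.67
0.484 dp x -0.02 y -8.87
0.605 dp x 0.64 y -11.00
0.726 dp x 1.56 y -13.05
0.847 dp x 2.71 y -14.96
0.968 dp x 4.09 y -16.72
1.089 dp x 5.67 y -18.31
1.21 dp x 7.43 y -19.69
1.331 dp x 9.34 y -20.85
1.452 dp x 11.38 y -21.77
1.573 dp x 13.51 y -22.44
1.694 dp x 15.71 y -22.84
1.815 dp x 17.95 y -22.98
```

```bash

python3 -m creep '[{"grip":1,"dp":[-0.23,-1.09,0],"rotation":[0,0,0]},{"grip":1,"dp":[-0.41,-2.2,0],"rotation":[0,0,0]},{"grip":1,"dp":[-0.5,-3.31,0],"rotation":[0,0,0]},{"grip":1,"dp":[-0.55,-4.43,0],"rotation":[0,0,0]},{"grip":1,"dp":[-0.51,-5.55,0],"rotation":[0,0,0]}]' 50
python3 -m creep '[{"grip":1,"dp":[0.09,-1.12,0],"rotation":[0,0,0]},{"grip":1,"dp":[0.27,-2.23,0],"rotation":[0,0,0]},{"grip":1,"dp":[0.49,-3.32,0],"rotation":[0,0,0]},{"grip":1,"dp":[0.79,-4.4,0],"rotation":[0,0,0]},{"grip":1,"dp":[1.15,-5.45,0],"rotation":[0,0,0]}]'
python3 - <<'E'
from h import *
im,D=bot.read_camera('wrist'); cv2.imwrite('pics/w14.png',im[:,:,::-1])
s=bot.read_state()
yw=-.1300;X=np.array([np.cos(yw),np.sin(yw)]);Y=np.array([-X[1],X[0]]);O=np.array([.5400,-.0385])
d=s['tool_pos'][:2]-O
print(s['time'],s['tool_pos'],d@X,d@Y,s['wrist_force'],s['width'])
im,D=bot.read_camera('side'); cv2.imwrite('pics/s14.png',cv2.resize(im[160:340,210:420,::-1],None,fx=3,fy=3))
E
```

```text
time: 13.02
tool_pos: [0.6466, -0.0885, 0.2768]
tcp_rot: [1.306, 1.141, -1.299]
wrist_force: [5.1, 1.1, 1.9]
width: 0.192
time: 13.43
tool_pos: [0.5922, -0.0813, 0.2654]
tcp_rot: [1.306, 1.141, -1.299]
wrist_force: [4.2, 1.0, 13.9]
width: 0.192
13.4833 [ 0.58949755 -0.08098414  0.26466948] 0.054587280471230126 -0.03570908294366048 [-1.91951644  0.81235842  6.38102259] 0.18806915141976807
```

View pics/w14.png

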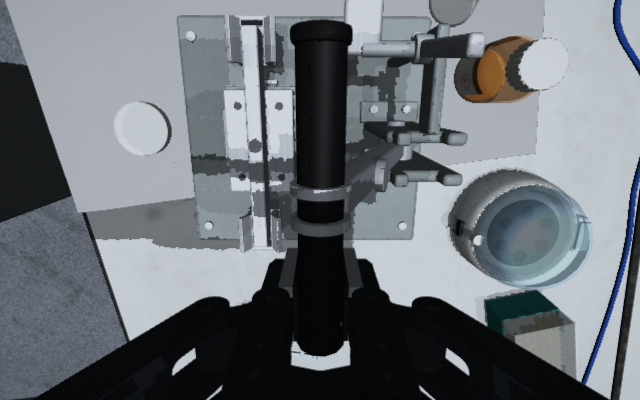

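View pics/s14.png

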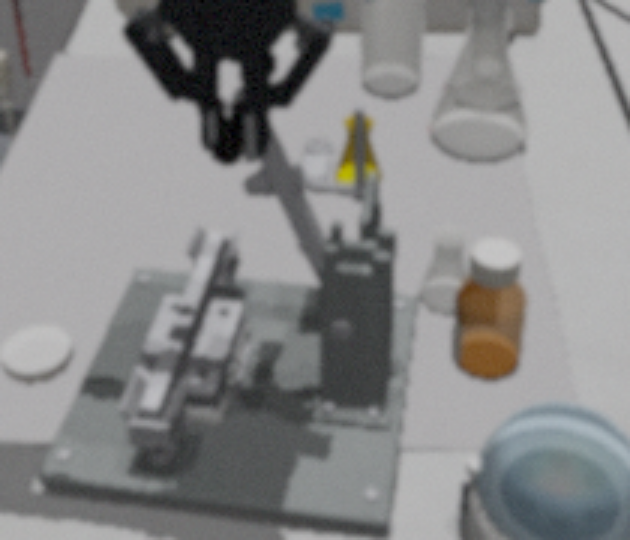

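```bash

python3 -m creep '[{"grip":1,"dp":[0.44,-1.04,0],"rotation":[0,0,0]},{"grip":1,"dp":[0.92,-2.05,0],"rotation":[0,0,0]},{"grip":1,"dp":[1.47,-3.02,0],"rotation":[0,0,0]},{"grip":1,"dp":[2.07,-3.96,0],"rotation":[0,0,0]},{"grip":1,"dp":[2.74,-4.86,0],"rotation":[0,0,0]}]' 50
python3 -m creep '[{"grip":1,"dp":[0.71,-0.86,0],"rotation":[0,0,0]},{"grip":1,"dp":[1.48,-1.68,0],"rotation":[0,0,0]},{"grip":1,"dp":[2.29,-2.45,0],"rotation":[0,0,0]},{"grip":1,"dp":[3.15,-3.16,0],"rotation":[0,0,0]},{"grip":1,"dp":[4.05,-3.83,0],"rotation":[0,0,0]}]'
python3 - <<'E'
from h import *
im,D=bot.read_camera('wrist'); cv2.imwrite('pics/w15.png',im[:,:,::-1])
s=bot.read_state()
yw=-.1300;X=np.array([np.cos(yw),np.sin(yw)]);Y=np.array([-X[1],X[0]]);O=np.array([.5400,-.0385])
d=s['tool_pos'][:2]-O
print(s['time'],s['tool_pos'],d@X,d@Y,s['wrist_force'],s['width'])
im,D=bot.read_camera('side'); cv2.imwrite('pics/s15.png',cv2.resize(im[160:340,210:420,::-1],None,fx=3,fy=3))
E
```

```text
time: 13.95
tool_pos: [0.544, -0.075, 0.2369]
tcp_rot: [1.306, 1.142, -1.3]
wrist_force: [4.7, 1.0, 1.7]
width: 0.193
time: 14.37
tool_pos: [0.5057, -0.0699, 0.195]
tcp_rot: [1.305, 1.144, -1.302]
wrist_force: [3.6, 3.1, 3.7]
width: 0.192
14.4167 [ 0.50350197 -0.06973666  0.19230991] -0.03214071972708764 -0.03570446794221195 [ 5.62727593  2.40351848 -3.1746987 ] 0.18912088747239572
```

View pics/w15.png

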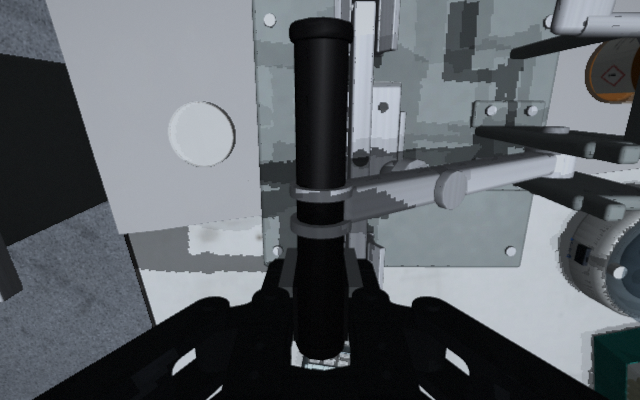

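View pics/s15.png

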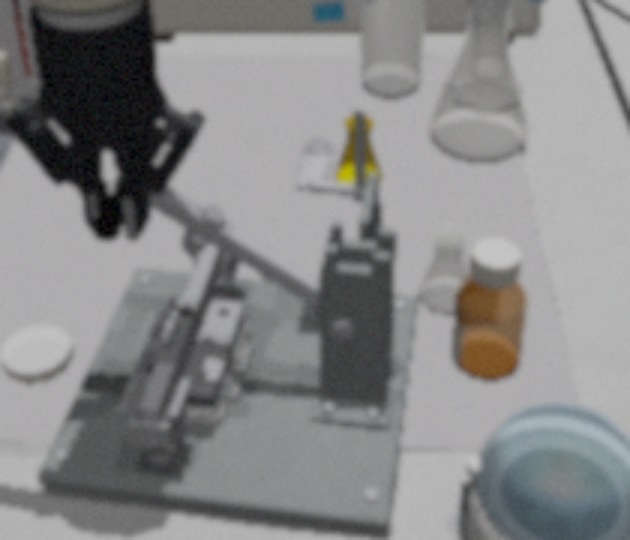

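```bash

python3 -m creep '[{"grip":1,"dp":[0.94,-0.61,0],"rotation":[0,0,0]},{"grip":1,"dp":[1.91,-1.16,0],"rotation":[0,0,0]},{"grip":1,"dp":[2.92,-1.65,0],"rotation":[0,0,0]},{"grip":1,"dp":[3.95,-2.08,0],"rotation":[0,0,0]},{"grip":1,"dp":[5.01,-2.44,0],"rotation":[0,0,0]}]' 80
python3 -m creep '[{"grip":1,"dp":[1.07,-0.31,0],"rotation":[0,0,0]},{"grip":1,"dp":[2.16,-0.54,0],"rotation":[0,0,0]},{"grip":1,"dp":[3.27,-0.71,0],"rotation":[0,0,0]},{"grip":1,"dp":[4.39,-0.81,0],"rotation":[0,0,0]},{"grip":1,"dp":[5.0,-0.85,0],"rotation":[0,0,0]}]'
python3 - <<'E'
from h import *
for i in range(3): im,D=bot.read_camera('wrist')
cv2.imwrite('pics/w16.png',im[:,:,::-1])
s=bot.read_state()
yw=-.1300;X=np.array([np.cos(yw),np.sin(yw)]);Y=np.array([-X[1],X[0]]);O=np.array([.5400,-.0385])
d=s['tool_pos'][:2]-O
print(s['time'],s['tool_pos'],d@X,d@Y,s['wrist_force'],s['width'])
im,D=bot.read_camera('side'); cv2.imwrite('pics/s16.png',cv2.resize(im[160:340,210:420,::-1],None,fx=3,fy=3))
E
```

```text
time: 14.88
tool_pos: [0.4819, -0.067, 0.1445]
tcp_rot: [1.305, 1.145, -1.302]
wrist_force: [7.3, 3.0, 0.4]
width: 0.187
time: 15.3
tool_pos: [0.4733, -0.0658, 0.0941]
tcp_rot: [1.305, 1.145, -1.303]
wrist_force: [1.7, 4.6, 15.7]
width: 0.18
15.45 [ 0.4733801  -0.06584414  0.09488426] -0.06251302037746131 -0.03574961785913805 [3.07961093 4.59472868 6.12155324] 0.18420461514005335
```

View pics/w16.png

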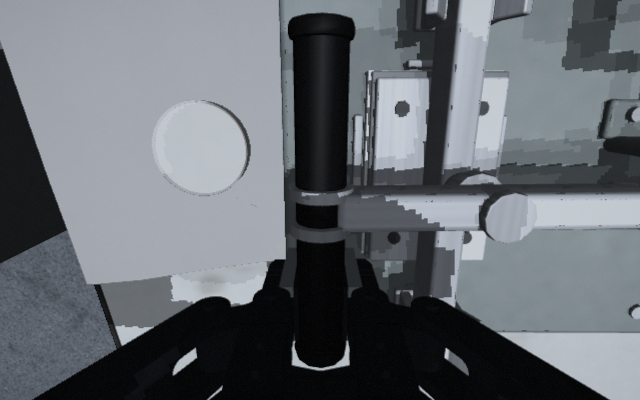

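View pics/s16.png

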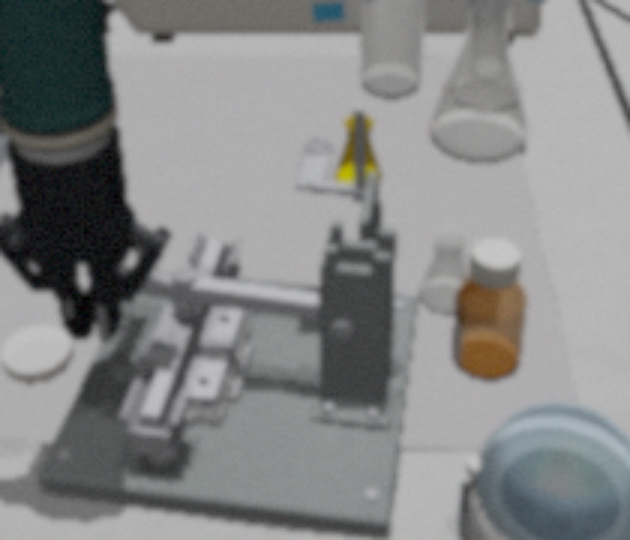

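```bash

python3 -m creep '[{"grip":1,"dp":[0.3,0,0],"rotation":[0,0,0]},{"grip":1,"dp":[0.6,0,0],"rotation":[0,0,0]},{"grip":1,"dp":[0.9,0,0],"rotation":[0,0,0]},{"grip":1,"dp":[0.9,0,0],"rotation":[0,0,0]},{"grip":1,"dp":[0.9,0,0],"rotation":[0,0,0]}]' 100
python3 - <<'E'
from h import *
for i in range(3):
    im,D=bot.read_camera('wrist')
    s=bot.read_state();print(s['time'],s['tool_pos'],s['wrist_force'],s['width'])
E
```

```text
time: 15.92
tool_pos: [0.4733, -0.0658, 0.0876]
tcp_rot: [1.304, 1.146, -1.304]
wrist_force: [-5.1, 4.7, 19.8]
width: 0.185
15.9667 [ 0.47327134 -0.06582704  0.08766703] [-5.30456646  4.81965691 19.97954731] 0.17984575660440544
16.0167 [ 0.47327748 -0.06582578  0.08768432] [-5.43255429  4.79929048 20.06069495] 0.1851163852913811
16.0667 [ 0.47326072 -0.06581149  0.08770183] [-5.3378885   5.07056985 19.32353228] 0.1867262934458753
```

```bash

python3 -m creep '[{"grip":1,"dp":[0.3,0,0],"rotation":[0,0,0]},{"grip":1,"dp":[0.5,0,0],"rotation":[0,0,0]},{"grip":1,"dp":[0.5,0,0],"rotation":[0,0,0]},{"grip":1,"dp":[0.5,0,0],"rotation":[0,0,0]},{"grip":1,"dp":[0.5,0,0],"rotation":[0,0,0]}]' 100
python3 - <<'E'
from h import *
im,D=bot.read_camera('side'); cv2.imwrite('pics/s17.png',cv2.resize(im[160:340,210:420,::-1],None,fx=3,fy=3))
im,D=bot.read_camera('wrist');cv2.imwrite('pics/w17.png',im[:,:,::-1]);np.save('pics/w17.npy',D)
s=bot.read_state();print(s['time'],s['tool_pos'],s['wrist_force'],s['width'])
C=cal('wrist');P=cloud(C,D)
im,D=bot.read_camera('wrist');P2=cloud(C,D)
for uv in [(320,60),(320,100),(320,140),(380,213),(400,213),(440,205),(560,210),(600,208)]: print(uv,P[uv[1],uv[0]].round(4),P2[uv[1],uv[0]].round(4))
E
```

```text
time: 16.48
tool_pos: [0.4731, -0.0657, 0.0843]
tcp_rot: [1.303, 1.148, -1.305]
wrist_force: [-7.3, 6.9, 32.4]
width: 0.18
16.5833 [ 0.4730338  -0.06570628  0.08429429] [-7.01354775  6.62833956 33.09496415] 0.18415386881069168
(320, 60) [0.4835 0.0181 0.1043] [0.4835 0.018  0.1049]
(320, 100) [0.482  0.007  0.1048] [0.482  0.007  0.1057]
(320, 140) [ 0.4805 -0.0047  0.1059] [ 0.4805 -0.0047  0.106 ]
(380, 213) [ 0.497  -0.0307  0.1055] [ 0.497  -0.0309  0.1049]
(400, 213) [ 0.5036 -0.0318  0.105 ] [ 0.5036 -0.0319  0.1046]
(440, 205) [ 0.5166 -0.0306  0.1053] [ 0.5167 -0.0306  0.1051]
(560, 210) [ 0.555  -0.0371  0.1059] [ 0.5551 -0.0371  0.1058]
(600, 208) [ 0.5686 -0.0385  0.1049] [ 0.5673 -0.0378  0.1065]
```

View pics/w17.png

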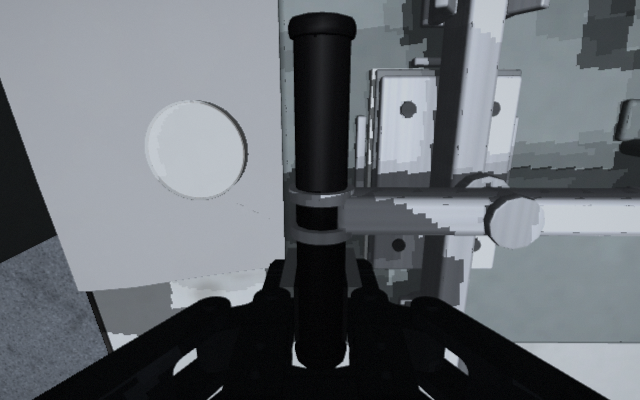

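View pics/s17.png

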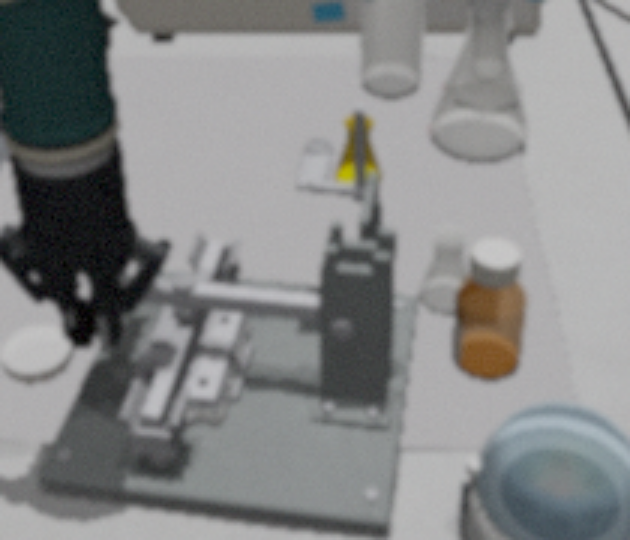

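```bash
python3 - <<'E'
from h import *
s=bot.read_state();print(s['time'],s['tool_pos'],s['wrist_force'],s['width'])
print(bot.finish_job())
s=bot.read_state();print(s['time'],s['tool_pos'],s['wrist_force'],s['width'])
E
```

```text
16.6333 [ 0.47307978 -0.06568263  0.08433349] [-6.81448286  6.30007715 32.84874112] 0.1850415476662121
the job is handed in; nothing more can be done
None
the job is handed in; nothing more can be done
```

The job is handed in at 16.6 s of the 72 s allowed. The finish call gives no verdict, so what follows rests on my own checks.

**What I did:** I laid the bar in both forks with the lever still up and the catch closed, and let go of it. I then flipped the catch over to its outer side and pulled the lever round its arc by the right half of the crossbar. I finished holding it down with a 100 N grip setting.

**Last checks:**
- **Lever:** the stem read level by depth, about 105 mm at the top all along. Pushing on raised the vertical force from 20 N to a steady 33 N, so it is at its stop.
- **Catch:** the tab lies flat and its bar stands up beside the lever.
- **Bar:** both ends showed in the forks from above before the lever came down, and the side view with the lever down shows it still level.
- **Bottle and flask:** both are upright in the side view, and the yellow look-alike was not touched.

**Disagreements and gaps:**
- **Top camera:** it read 2 to 3 mm off the arm and wrist camera, so I placed the bar by the wrist camera.
- **Last push:** the tool sank about 3 mm further while the lever stayed at its stop, so the fingers probably slid or gave a little on the crossbar. The reading then held steady.
- **Not measured:** I had no direct reading of the force of the lever on the bar, or of the bar on the mat.

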